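# Pack the feed tubs away in the model hen house

### The job

Take the scraper and, with its blade in the slot under the front edge, lever the hinged roof of the model hen house up until it stands upright, keeping your fingers off it while you lever. Nest all the tubs that are there in size order, one inside the other and upright, on the hen house floor. Then close the roof fully over them and lay the scraper back flat in its tray, the way it lay (before or after the packing, as you like), leaving the glue bottle, paint jar and toy tree where they are.

Things in the scene. Friction and masses are not known exactly. Their poses are not given: they have to be found in the camera images.
- shed: base of a model hen house, fixed: grey open-topped box, 160 mm deep (its x) by 220 mm long (its y), walls 5 mm; side and back walls 60 mm high, front wall (-x side) 52 mm, leaving an 8 mm high slot under the closed roof along the whole front. Origin at the centre of the underside; x from front to back (hinge side), roughly the world's +y, so the front faces the robot's right; z up
- shed_floor (a point): centre of the base's inner floor, 6 mm above the table, axes as the base; the inside is 150 mm (x) by 210 mm (y)
- roof (a joint): angle of the roof section, hinged on the back wall's top: 0 closed, opens up and backwards to 1.75 rad. Stiff hinge: it stays at any angle it is left at and must be pushed fully open and fully shut (2 to 4 N at the front edge). White skirt 40 mm high under a flat silver corrugated sheet whose top is 46 mm above the slot's upper edge and overhangs by 6 to 8 mm; 0.16 kg, no handle
- roof_hinge (a point): middle of the hinge line, 60 mm above the table, 80 mm behind the base's centre; the hinge axis is the base's y; moves only with the base
- roof_edge (a point): middle of the roof section's lower front edge (upper edge of the slot), 160 mm from the hinge, 60 mm above the table when closed; turns with the roof. Inside it the skirt has a flat ledge, 4 mm thick, reaching 25 mm inwards from the front edge, for the blade to lift on
- scraper: flat scraper, 80 g: orange handle 90 mm long, 20 mm wide, 22 mm high; steel blade 22 mm wide, 3 mm thick, sticking out 80 mm from the handle's end, level with its underside. Origin at the centre of the handle's underside, x towards the blade's tip, z up; at the start it lies underside down in the tray, tip to the tray's +x
- scraper_tip (a point): end of the scraper's blade, on its underside, 125 mm along x from the scraper's origin
- tray: brown wooden tool tray, fixed to the table, 208 (x) by 92 (y) by 12 mm high, walls 4 mm; origin at the centre of its underside
- tray_in (a point): centre of the tray's inner floor, 4 mm above the table; the inside is 200 mm (x) by 84 mm (y)
- tub_a: blue plastic tub, round with straight walls, open at the top: outer diameter 70 mm, height 28 mm, walls 3 mm, weighted floor 4 mm thick, 40 g or so; stands upright at the start. Origin at the centre of its underside, z up. Each smaller tub fits loosely inside every larger one and its rim then stands above it. None if it is not there in this run
- tub_b: yellow plastic tub, round with straight walls, open at the top: outer diameter 56 mm, height 38 mm, walls 3 mm, weighted floor 4 mm thick, 35 g or so; stands upright at the start. Origin at the centre of its underside, z up. Each smaller tub fits loosely inside every larger one and its rim then stands above it. None if it is not there in this run
- tub_c: red plastic tub, round with straight walls, open at the top: outer diameter 43 mm, height 48 mm, walls 3 mm, weighted floor 4 mm thick, 30 g or so; stands upright at the start. Origin at the centre of its underside, z up. Each smaller tub fits loosely inside every larger one and its rim then stands above it. None if it is not there in this run
- tub_d: green plastic tub, round with straight walls, open at the top: outer diameter 30 mm, height 58 mm, walls 3 mm, weighted floor 4 mm thick, 25 g or so; stands upright at the start. Origin at the centre of its underside, z up. Each smaller tub fits loosely inside every larger one and its rim then stands above it. None if it is not there in this run
- glue: white glue bottle, 40 mm in diameter, 110 mm high, bystander; origin at its underside
- paint_jar: amber jar with black cap, 48 mm in diameter, 50 mm high, bystander; origin at its underside
- fir: toy fir tree, 52 mm in diameter, 90 mm high, bystander; origin at its underside
Not all that is in view belongs to the job. Of the things that look like the tub_d, take the one that is farthest to the robot's left at the start.

How it is judged:
On the way, in this order (a step that is already met when the one before it is completed fails the run):
1. the roof has been levered up with the scraper, without the fingers on it (value of joint roof above 0.2 rad and contact force between scraper and roof above 0.1 N and contact force between the fingers and roof below 0.5 N), for 0.1 s.
2. the roof stands upright (beyond 1.2 rad) (value of joint roof above 1.2 rad), for 0.2 s.
3. all tubs stand nested on the hen house floor (x of tub_a in the frame of shed_floor between -0.075 and 0.075 m and y of tub_a in the frame of shed_floor between -0.105 and 0.105 m and z of each of tub_a, tub_b, tub_c, tub_d in the frame of shed_floor below 0.02 m and angle between each of tub_a, tub_b, tub_c, tub_d's own z axis and vertical below 0.2 rad and x of tub_b in the frame of shed_floor between -0.075 and 0.075 m and y of tub_b in the frame of shed_floor between -0.105 and 0.105 m and x of tub_c in the frame of shed_floor between -0.075 and 0.075 m and y of tub_c in the frame of shed_floor between -0.105 and 0.105 m and x of tub_d in the frame of shed_floor between -0.075 and 0.075 m and y of tub_d in the frame of shed_floor between -0.105 and 0.105 m and horizontal distance between tub_a and tub_b below 0.022 m and horizontal distance between each of tub_a, tub_b and tub_c below 0.022 m and horizontal distance between each of tub_a, tub_b, tub_c and tub_d below 0.022 m), for 0.2 s.
At the end, for the whole second after the job is handed in: every tub present stands in the hen house, upright within 0.2 rad, underside under 20 mm above its floor, axes within 22 mm of each other (nested); roof closed within 0.04 rad; scraper flat in the tray, handle centre and tip within its outline, under 12 mm above its floor; all at rest (all of step 3 and x of scraper in the frame of tray_in between -0.104 and 0.104 m and y of scraper in the frame of tray_in between -0.046 and 0.046 m and z of each of scraper, scraper_tip in the frame of tray_in below 0.012 m and x of scraper_tip in the frame of tray_in between -0.104 and 0.104 m and y of scraper_tip in the frame of tray_in between -0.046 and 0.046 m and angle between scraper's own z axis and vertical below 0.15 rad and value of joint roof below 0.04 rad and linear speed of each of scraper, tub_a, tub_b, tub_c, tub_d below 0.02 m/s); the robot touches nothing.
It fails at once if a bystander (glue bottle, paint jar or toy tree) is moved more than 30 mm (distance of any of glue, paint_jar, fir from where it was at the start of the episode above 0.03 m).
Of tub_a, tub_b, tub_c, tub_d only 3 to 4 are there at a start; the rules pass over those that are not, and their reading is None.
At some moment in a run one of tub_a, tub_b, tub_c may be knocked a few centimetres aside while the robot is not near it.
It also fails if it takes over 210 s, if anything falls off the work surface, if the arm or the gripper's body presses on something with over 40 N, if the wrist force passes 120 N, or if a joint passes its speed limit or range.

### The arm

A 6-joint arm with a two-finger parallel gripper is mounted at the origin on the work surface. World frame = base frame: x ahead of the robot, y to its left, z up, the work surface at z = 0. Lengths are in m, angles in rad, forces in N, time in s.
With the tool pointing down it reaches from about 0.375 to 0.975 m from the base axis. Payload 3.8 kg.
Tool frame: the origin (TCP) lies where the fingers leave the gripper's body, on its centre line; the fingertips stand 73 mm ahead of it and the grasp point (between the pads) lies 54 mm ahead of it; z points along the fingers, y is the line along which they close (so a half turn about z gives the same grasp; the last joint's range is limited). The gripper opens to 85 mm and grips with 20 to 120 N. Pads are 22 mm wide; open, the fingers measure 114 mm over their backs; the gripper's body (76 mm by 85 mm) begins 54 mm behind the grasp point. The pads swing forward as they close: fully open they stand 13 mm farther back than shut.
Start: joints at [1.2, 0.264, 1.604, -0, 1.274, -0.037], TCP at [0.221, 0.638, 0.304] pointing down, gripper open.
Joint ranges: [-2.63, 2.63], [-0.94, 2.18], [0.31, 2.57], [-1.31, 4.45], [0, 2.66], [-2.55, 2.55]. Speed limits (rad/s): [2.57, 2.57, 3.14, 3.14, 3.14, 3.14].

### API

Orientations are given as [roll, pitch, yaw] about the fixed x, y, z axes, in that order (R = Rz(yaw) Ry(pitch) Rx(roll)).
In Python, from station import env gives the robot as it stands. The module is installed in compiled form; this text tells all that it offers.
- The arm moves only by the tool step_arm, never from a script. Its argument "rows" is text: rows parted by semicolons, each of 7 numbers parted by spaces: the turn, a rotation vector about the tool's x, y, z in rad, then the shift along the tool's x, y, z in cm, then the closure, from 0 (fully open) to 1 (shut). In form: ax ay az tx ty tz fingers; .... A call has exactly 8 rows; each row is the pose to reach, as a shift and turn from the pose commanded when the call began, along the tool's axes at that moment; what a row does not reach only later rows make up. A row lasts 1/8 s, in which the tool goes at most 62.5 mm and 10.7 degrees, less where a joint would pass 70% of its speed; a pose out of reach is approached as far as the arm can. A call with a gripper value outside its range is refused whole. The fingers move at their own pace and stop on an object; "squeeze" is the grip in N (left out, the last holds). Time passes only in rows, so rows that repeat a pose let the fingers close, or fill a call up. It gives the time, the measured TCP pose, the force, the opening and the grip force at its end, in the units of the state.
- env.get_obs(): the state, without advancing time (a new reading comes with each control period).
- env.get_image(name): name is "scene" or "top" or "wrist"; returns the picture (384x512x3 uint8, red, green, blue); there is no depth.
- env.camera_params(name): a dict with "camera_matrix" (3x3 intrinsics, pixels), "extrinsics" (4x4, takes a point from camera to world coordinates); the wrist camera has in their place "T_tool_cam" (4x4, takes a point from camera to tool coordinates, whose origin is the TCP and whose axes are the flange's). Camera axes: x right, y down, z forward; pixel columns grow to the right and rows downward; lengths in m; the calibration is good to about 2 mm. The wrist camera is an equidistant fisheye: a pixel r from the principal point sees the ray r / f radians off the axis. A picture is of the moment at which its call begins: read the wrist's pose just before it. camera_params takes no time and is no camera call.
- env.hand_in(): hands the job in; it is judged then, once.
The state is a dict: "clock": time; "joint_pos": joint angles; "dq": joint speeds; "joint_efforts": joint torques, N m; "position": TCP position; "eef_rot": TCP orientation; "ft_force": force on the tool from outside, world axes, zero at the start; "wrist_torque": the same for the moment, N m; "width": finger opening in m; "gripper_force": force on a finger pad.
Only numpy, scipy, OpenCV 4.12 (cv2) and the standard library are available. Lean on these libraries where they do the work, as an engineer would, in place of code of your own. Each camera call takes 0.05 s, during which the arm holds its last target. There are 200 camera calls.

## Working session

There is one attempt and no reset: what is moved stays moved. The work goes in short steps, Python scripts to look and compute and a tool call to move; the robot and the scene stay as the last step left them, time stands still between calls to the robot, and variables do not carry over. Pictures are saved under pics/ and viewed, at most 14 in all, crops included, and the job is handed in when it is done.

Besides the shell and the picture viewer there is one more tool, called after "Emit:" by a JSON object that holds its "api" and its "payload". step_arm: Moves the arm, as the interface text tells. Its arguments: {"type":"object","properties":{"rows":{"type":"string"},"squeeze":{"type":"number"}},"required":["rows"]}

```bash
mkdir -p pics
cat > h.py <<'E'
from station import env
import numpy as np, cv2
from scipy.spatial.transform import Rotation as R
def pix2w(name,u,v,z):
    p=env.camera_params(name);K=np.array(p["camera_matrix"]);T=np.array(p["extrinsics"])
    d=T[:3,:3]@np.linalg.inv(K)@np.array([u,v,1.]);o=T[:3,3]
    return o+d*(z-o[2])/d[2]
def w2pix(name,P):
    p=env.camera_params(name);K=np.array(p["camera_matrix"]);T=np.array(p["extrinsics"])
    c=np.linalg.inv(T)@np.append(P,1);q=K@c[:3];return q[:2]/q[2]
def save(name,fn,box=None,s=1):
    im=env.get_image(name)[:,:,::-1]
    if box: im=im[box[1]:box[3],box[0]:box[2]]
    cv2.imwrite('pics/'+fn,cv2.resize(im,None,fx=s,fy=s,interpolation=cv2.INTER_CUBIC))
def pose():
    o=env.get_obs();return np.array(o["position"]),R.from_euler('xyz',o["eef_rot"])
def goto(P,yaw=None,rot=None):
    """needed rotvec and shift (cm) in tool axes"""
    p,r=pose();
    if rot is None: rot=R.from_euler('xyz',[np.pi,0,yaw])
    rv=(r.inv()*rot).as_rotvec();t=r.inv().apply(np.array(P)-p)*100
    print('turn',rv.round(3),'shift',t.round(2))
E
python3 - <<'E'
from h import *
o=env.get_obs();print(o)
for n in("scene","top","wrist"):
    save(n,n+'0.png',s=1.5);print(n,env.camera_params(n))
E
```

```text
{'clock': 0.0, 'joint_pos': array([ 1.20013541e+00,  2.64761935e-01,  1.60541997e+00, -1.78906158e-05,
        1.27368550e+00, -3.69150022e-02]), 'dq': array([-0.00010491, -0.00083405,  0.00040011,  0.00111255,  0.00089485,
       -0.00024131]), 'joint_efforts': array([ 4.47695429e-04, -5.15125501e+01, -3.67317367e+01, -3.32415209e-05,
        1.29779390e-02,  3.18050081e-05]), 'position': array([0.22092331, 0.63720374, 0.30253109]), 'eef_rot': array([-3.13931882e+00, -6.68701009e-05,  2.80785192e+00]), 'ft_force': array([-0.00482148, -0.80718604,  0.22874602]), 'wrist_torque': array([-0.0180228 ,  0.00689264, -0.01217315]), 'gripper_force': 0.0, 'width': 0.08555313151543464}
scene {'camera_matrix': array([[491.22372287,   0.        , 253.04285287],
       [  0.        , 491.22372287, 193.44835456],
       [  0.        ,   0.        ,   1.        ]]), 'extrinsics': array([[ 0.57191318,  0.48761309, -0.65965808,  1.53689151],
       [ 0.82023952, -0.35077454,  0.4518455 , -0.63625887],
       [-0.01106548, -0.79949403, -0.60057211,  0.89785939],
       [ 0.        ,  0.        ,  0.  
[... 295 characters left out ...]
, -0.01287227, -0.02127584, -0.02444727],
       [ 0.02328209, -0.18396348, -0.98265731,  1.14581433],
       [ 0.        ,  0.        ,  0.        ,  1.        ]])}
wrist {'camera_matrix': array([[297.31863964,   0.        , 258.29626245],
       [  0.        , 297.31863964, 192.23873123],
       [  0.        ,   0.        ,   1.        ]]), 'T_tool_cam': array([[-3.99755532e-04, -9.56387611e-01, -2.92100287e-01,
         7.48359397e-02],
       [ 9.99999526e-01, -1.22994113e-04, -9.65850803e-04,
         4.66538980e-04],
       [ 8.87801126e-04, -2.92100534e-01,  9.56387207e-01,
        -6.98226291e-02],
       [ 0.00000000e+00,  0.00000000e+00,  0.00000000e+00,
         1.00000000e+00]])}
```

View pics/scene0.png

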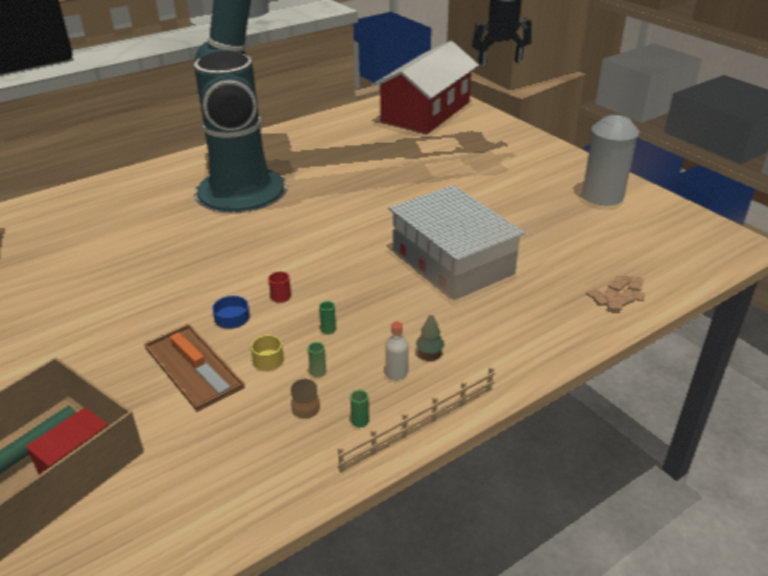

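View pics/top0.png

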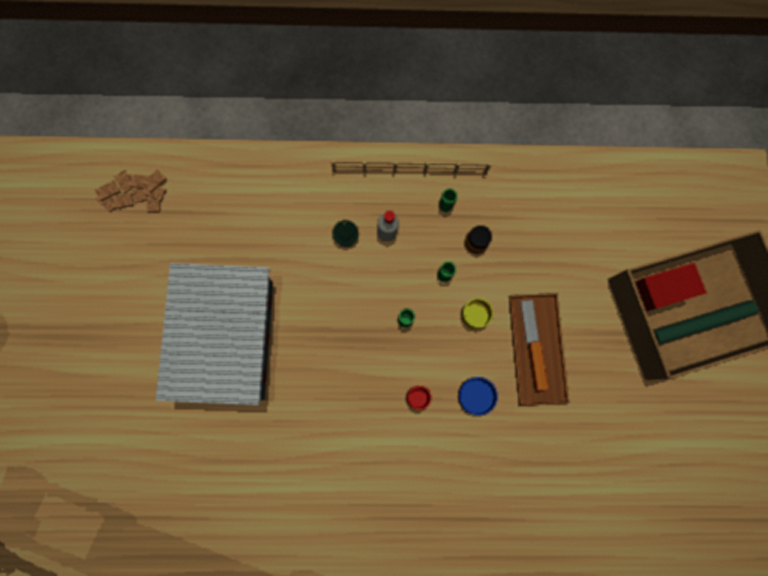

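The three tubs and the three green lookalikes are clear. The leftmost green one is at (406,318), the shed roof is around (215,335), and the tray is at (538,350) with the blade tip up (+x). I'll enlarge both areas next.

Run:
```python
from h import *
im=cv2.imread('pics/top0.png')
im=env.get_image("top")[:,:,::-1]
cv2.imwrite('pics/c1.png',cv2.resize(im[120:285,245:395],None,fx=3.6,fy=3.6,interpolation=cv2.INTER_CUBIC))
cv2.imwrite('pics/c2.png',cv2.resize(im[165:285,95:195],None,fx=5,fy=5,interpolation=cv2.INTER_CUBIC))
```

```text
(no output)
```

View pics/c1.png

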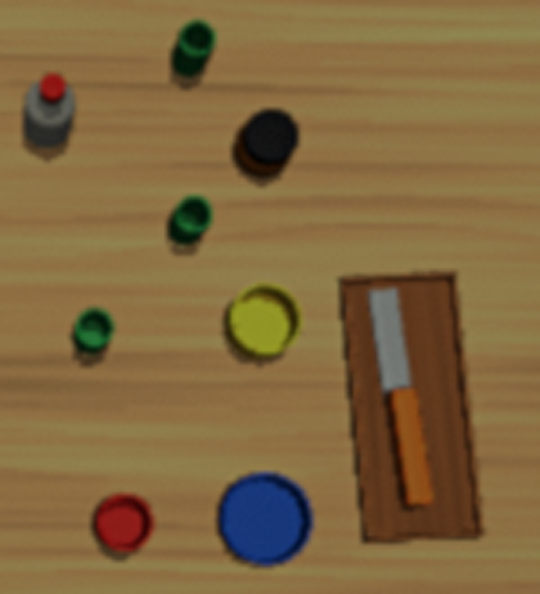

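View pics/c2.png

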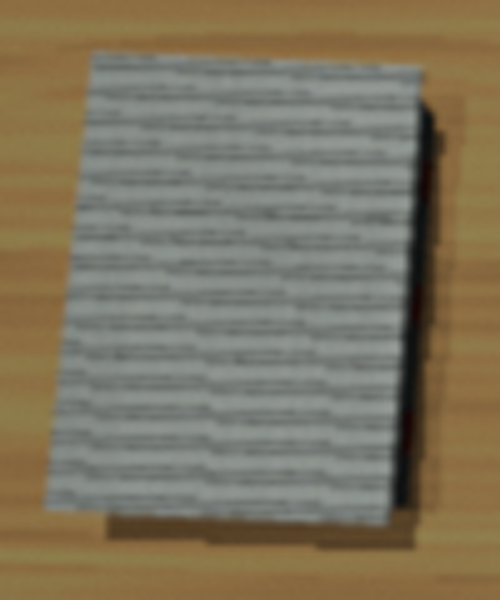

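Run:
```python
from h import *
def c1(u,v,z): return pix2w("top",245+u/3.6-.36,120+v/3.6-.36,z)
def c2(u,v,z): return pix2w("top",95+u/5-.4,165+v/5-.4,z)
P=[c2(*q,.106) for q in[(93,52),(422,65),(389,523),(46,508)]]
for p in P: print('roof',p.round(4))
C=np.mean(P,0);print('c',C)
f=(P[0]+P[3]-P[1]-P[2])/2;l=(P[3]-P[2]);print('front->back',f,np.linalg.norm(f),np.degrees(np.arctan2(f[1],f[0])))
g=(P[0]+P[1]-P[2]-P[3])/2;print('side',g,np.linalg.norm(g),np.degrees(np.arctan2(g[1],g[0])))
for n,u,v,z in[('a',264,519,.028),('b',266,319,.038),('c',124,522,.048),('d',94,328,.058),('g2',196,215,.058),('g3',198,40,.058),('jar',270,138,.05),('gluecap',52,87,.11)]: print(n,c1(u,v,z).round(4))
for n,u,v,z in[('tipc',383,290,.007),('junc',396,388,.007),('hfront',396,388,.026),('hend',418,502,.026)]: print(n,c1(u,v,z).round(4))
T=[c1(*q,.012) for q in[(341,278),(456,272),(482,537),(364,542)]]
for p in T: print('tray',p.round(4))
print(np.mean(T,0))
print('fir',pix2w("top",345/1.5,233/1.5,.07),'fence')
```

```text
roof [0.6738 0.3075 0.106 ]
roof [0.6692 0.136  0.106 ]
roof [0.4336 0.143  0.106 ]
roof [0.4395 0.3145 0.106 ]
c [0.55401003 0.22526342 0.106     ]
front->back [0.00523949 0.1714848  0.        ] 0.17156482131425216 88.24994742993285
side [ 0.23492048 -0.00701344  0.        ] 0.23502514444420847 -1.7100308080810311
a [ 0.4508 -0.2394  0.028 ]
b [ 0.6024 -0.2425  0.038 ]
c [ 0.4475 -0.1311  0.048 ]
d [ 0.5911 -0.1082  0.058 ]
g2 [ 0.6793 -0.1866  0.058 ]
g3 [ 0.8196 -0.1902  0.058 ]
jar [ 0.7433 -0.2466  0.05  ]
gluecap [ 0.7633 -0.0733  0.11  ]
tipc [ 0.6314 -0.3427  0.007 ]
junc [ 0.5533 -0.3501  0.007 ]
hfront [ 0.5515 -0.3446  0.026 ]
hend [ 0.4646 -0.3581  0.026 ]
tray [ 0.6398 -0.3082  0.012 ]
tray [ 0.6458 -0.4003  0.012 ]
tray [ 0.4388 -0.4107  0.012 ]
tray [ 0.4342 -0.3192  0.012 ]
[ 0.53963701 -0.35959471  0.012     ]
fir [0.74154762 0.00457346 0.07      ] fence
```

```bash
cat >> h.py <<'E'
def down(yaw): return R.from_euler('xyz',[np.pi,0,yaw])
def plan(targets):
    """targets: (P, Rot); prints turn+shift for each successive call, with rounding carried over"""
    p,r=pose()
    for P,Q in targets:
        rv=(r.inv()*Q).as_rotvec().round(2);t=(r.inv().apply(np.array(P)-p)*100).round(1)
        print(*rv,*t,' rows~%.1f %.1f'%(np.linalg.norm(t)/6.25,np.degrees(np.linalg.norm(rv))/10.7))
        p=p+r.apply(t/100);r=r*R.from_rotvec(rv)
def st():
    o=env.get_obs();print(o['clock'],np.round(o['position'],4),np.round(o['eef_rot'],3),np.round(o['ft_force'],2),o['width'],np.round(o['joint_pos'],2))
E
python3 - <<'E'
from h import *
plan([((.5,.2,.30),down(1.8)),((.55,-.2,.25),down(.6)),((.518,-.351,.13),down(.093)),((.518,-.351,.073),down(.093))])
E
```

```text
-0.0 0.0 1.01 -40.7 -32.2 0.3  rows~8.3 5.4
-0.0 0.0 1.2 -40.1 -4.1 5.1  rows~6.5 6.4
0.0 0.0 0.5 -11.1 10.6 12.0  rows~3.1 2.7
0.0 0.0 0.0 -0.0 0.0 5.7  rows~0.9 0.0
```

Emit:
{"api": "step_arm", "payload": {"rows": "0 0 1.01 -40.7 -32.2 0 0;0 0 1.01 -40.7 -32.2 0 0;0 0 1.01 -40.7 -32.2 0 0;0 0 1.01 -40.7 -32.2 0 0;0 0 1.01 -40.7 -32.2 0 0;0 0 1.01 -40.7 -32.2 0 0;0 0 1.01 -40.7 -32.2 0 0;0 0 1.01 -40.7 -32.2 0 0", "squeeze": 100}}

```text
clock: 1.2
position: [0.4907, 0.2143, 0.304]
eef_rot: [3.141, -0.0, 1.798]
ft_force: [-0.5, 1.8, -0.1]
width: 0.0852
gripper_force: 0.0
```

Run:
```python
from h import *
st()
plan([((.55,-.2,.25),down(.6)),((.518,-.351,.13),down(.093)),((.518,-.351,.073),down(.093))])
```

```text
1.2 [0.4907 0.2143 0.304 ] [ 3.141 -0.     1.798] [-0.51  1.83 -0.08] 0.08522977142848177 [ 0.37 -0.    1.9   0.    1.24  0.14]
0.0 -0.0 1.2 -41.7 -3.6 5.4  rows~6.8 6.4
-0.0 -0.0 0.5 -11.1 10.7 12.0  rows~3.1 2.7
-0.0 -0.0 0.0 -0.0 0.0 5.7  rows~0.9 0.0
```

Emit:
{"api": "step_arm", "payload": {"rows": "0 0 1.2 -41.7 -3.6 5.4 0;0 0 1.2 -41.7 -3.6 5.4 0;0 0 1.2 -41.7 -3.6 5.4 0;0 0 1.2 -41.7 -3.6 5.4 0;0 0 1.2 -41.7 -3.6 5.4 0;0 0 1.2 -41.7 -3.6 5.4 0;0 0 1.2 -41.7 -3.6 5.4 0;0 0 1.2 -41.7 -3.6 5.4 0"}}

```text
clock: 2.2
position: [0.5485, -0.2013, 0.249]
eef_rot: [-3.141, 0.001, 0.593]
ft_force: [-0.4, 0.9, 0.1]
width: 0.0849
gripper_force: 0.0
```

Emit:
{"api": "step_arm", "payload": {"rows": "0 0 0.5 -11.1 10.7 12 0;0 0 0.5 -11.1 10.7 12 0;0 0 0.5 -11.1 10.7 12 0;0 0 0.5 -11.1 10.7 12 0;0 0 0.5 -11.1 10.7 12 0;0 0 0.5 -11.1 10.7 12 0;0 0 0.5 -11.1 10.7 12 0;0 0 0.5 -11.1 10.7 12 0"}}

```text
clock: 3.2
position: [0.518, -0.3486, 0.131]
eef_rot: [3.141, -0.001, 0.099]
ft_force: [-0.1, 0.1, -0.9]
width: 0.0853
gripper_force: 0.0
```

Run:
```python
from h import *
st()
plan([((.518,-.351,.073),down(.093))])
save('wrist','w1.png',s=1.5)
```

```text
3.2 [ 0.518  -0.3486  0.131 ] [ 3.141e+00 -1.000e-03  9.900e-02] [-0.15  0.11 -0.87] 0.0853299422682876 [-0.63  0.33  1.87  0.    0.95  0.84]
0.0 -0.0 0.01 -0.0 0.2 5.8  rows~0.9 0.1
```

View pics/w1.png

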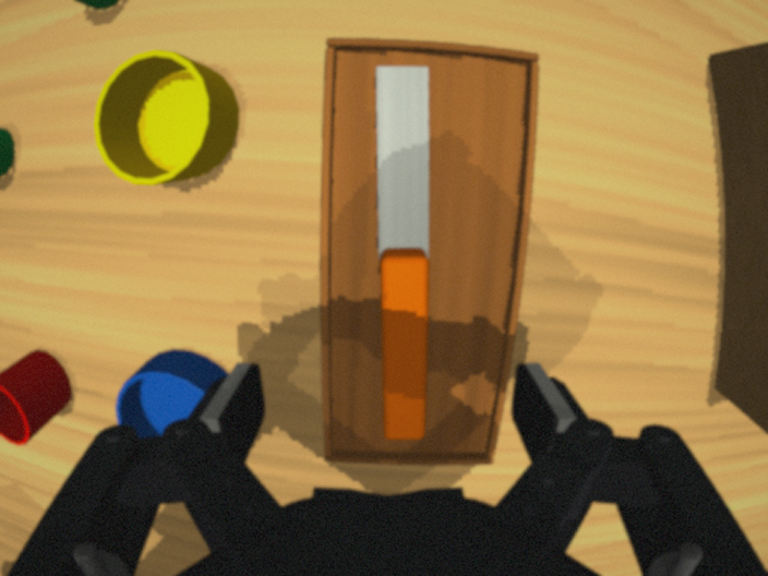

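```bash
cat >> h.py <<'E'
def wpix(u,v,z,p,r):
    c=env.camera_params("wrist");K=c["camera_matrix"];T=c["T_tool_cam"]
    d=np.array([u-K[0,2],v-K[1,2]]);n=np.linalg.norm(d);a=n/K[0,0]
    ray=np.append(d/n*np.sin(a),np.cos(a))
    o=p+r.apply(T[:3,3]);w=r.apply(T[:3,:3]@ray);return o+w*(z-o[2])/w[2]
E
python3 - <<'E'
from h import *
p,r=pose()
for n,u,v,z in[('tip',403,67,.007),('junc',404,250,.007),('hend',405,438,.026),('hfront',405,262,.026)]:
    w=wpix(u/1.5,v/1.5,z,p,r);print(n,w.round(4),(r.inv().apply(w-p)*100).round(2))
for n,u,v,z in[('b',154,118,.038),('t1',328,41,.012),('t2',538,57,.012),('t3',491,461,.012),('t4',325,458,.012)]: print(n,wpix(u/1.5,v/1.5,z,p,r).round(4))
E
```

```text
tip [ 0.6315 -0.3437  0.007 ] [11.35  0.62 12.39]
junc [ 0.5514 -0.3524  0.007 ] [ 3.29  0.69 12.38]
hend [ 0.4654 -0.3619  0.026 ] [-5.35  0.79 10.47]
hfront [ 0.5504 -0.3522  0.026 ] [ 3.2   0.66 10.48]
b [ 0.6028 -0.248   0.038 ]
t1 [ 0.6396 -0.3113  0.012 ]
t2 [ 0.6445 -0.401   0.012 ]
t3 [ 0.4423 -0.4124  0.012 ]
t4 [ 0.4372 -0.3228  0.012 ]
```

Emit:
{"api": "step_arm", "payload": {"rows": "0 0 0.01 1 0.7 0 0.45;0 0 0.01 1 0.7 0 0.45;0 0 0.01 1 0.7 1 0.45;0 0 0.01 1 0.7 3.5 0.45;0 0 0.01 1 0.7 5.1 0.45;0 0 0.01 1 0.7 5.1 1;0 0 0.01 1 0.7 5.1 1;0 0 0.01 1 0.7 5.1 1", "squeeze": 115}}

```text
clock: 4.25
position: [0.5279, -0.3553, 0.079]
eef_rot: [3.141, -0.0, 0.088]
ft_force: [-0.6, -0.6, -1.3]
width: 0.0175
gripper_force: 112.3
```

Emit:
{"api": "step_arm", "payload": {"rows": "0 0 0 0 0 0 1;0 0 0 0 0 0 1;0 0 0 0 0 -3 1;0 0 0 0 0 -6 1;0 0 0 0 0 -9 1;0 0 0 0 0 -14 1;0 0 0 0 0 -14 1;0 0 0 0 0 -14 1"}}

```text
clock: 5.25
position: [0.5276, -0.355, 0.2187]
eef_rot: [-3.142, 0.0, 0.088]
ft_force: [-0.6, -0.3, -0.5]
width: 0.0174
gripper_force: 112.6
```

Run:
```python
from h import *
st()
save('wrist','w2.png',s=1.2)
```

```text
5.25 [ 0.5276 -0.355   0.2187] [-3.142  0.     0.088] [-0.63 -0.34 -0.47] 0.017437847869504256 [-0.63  0.25  1.78  0.    1.11  0.85]
```

View pics/w2.png

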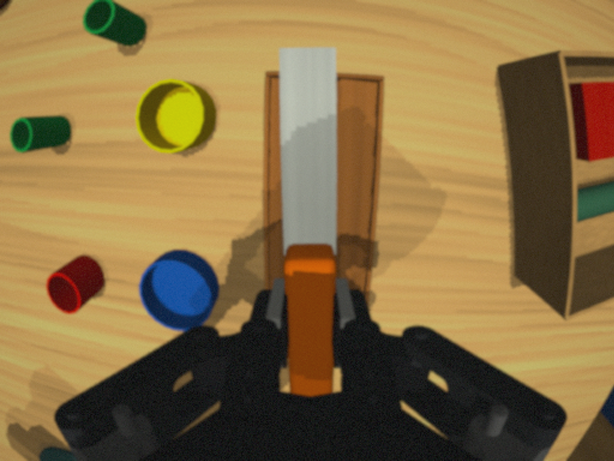

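Run:
```python
from h import *
p,r=pose()
im=None
c=env.camera_params("wrist");K=c["camera_matrix"];T=c["T_tool_cam"]
for u,v in[(281,48),(335,47),(284,245),(335,245)]:
    d=np.array([u/1.2-K[0,2],v/1.2-K[1,2]]);n=np.linalg.norm(d);a=n/K[0,0]
    ray=T[:3,:3]@np.append(d/n*np.sin(a),np.cos(a));o=T[:3,3];print((100*(o+ray*(.072-o[2])/ray[2])).round(2))
plan([((.53,-.15,.2187),down(.8)),((.5475,.0115,.2),down(1.541)),((.5475,.0115,.13),down(1.541)),((.549,.0615,.13),down(1.541))])
```

```text
[10.55 -1.18  7.2 ]
[10.58  0.93  7.2 ]
[ 2.46 -1.14  7.2 ]
[2.46 1.01 7.2 ]
-0.0 0.0 -0.71 2.1 -20.4 -0.1  rows~3.3 3.8
-0.0 -0.0 -0.74 12.7 -10.0 1.9  rows~2.6 4.0
-0.0 -0.0 -0.0 0.0 0.0 7.0  rows~1.1 0.0
-0.0 -0.0 -0.0 5.0 0.0 -0.0  rows~0.8 0.0
```

Emit:
{"api": "step_arm", "payload": {"rows": "0 0 -0.71 2.1 -20.4 0 1;0 0 -0.71 2.1 -20.4 0 1;0 0 -0.71 2.1 -20.4 0 1;0 0 -0.71 2.1 -20.4 0 1;0 0 -0.71 2.1 -20.4 0 1;0 0 -0.71 2.1 -20.4 0 1;0 0 -0.71 2.1 -20.4 0 1;0 0 -0.71 2.1 -20.4 0 1"}}

```text
clock: 6.3
position: [0.5309, -0.1511, 0.2187]
eef_rot: [-3.142, 0.0, 0.795]
ft_force: [-0.5, -0.1, -0.7]
width: 0.0177
gripper_force: 112.8
```

Emit:
{"api": "step_arm", "payload": {"rows": "0 0 -0.74 12.7 -10 0 1;0 0 -0.74 12.7 -10 0 1;0 0 -0.74 12.7 -10 1.9 1;0 0 -0.74 12.7 -10 3 1;0 0 -0.74 12.7 -10 3 1;0 0 -0.74 12.7 -10 3 1;0 0 -0.74 12.7 -10 3 1;0 0 -0.74 12.7 -10 3 1"}}

```text
clock: 7.3
position: [0.5483, 0.0101, 0.1895]
eef_rot: [3.141, -0.0, 1.536]
ft_force: [-0.3, -0.8, -1.6]
width: 0.0177
gripper_force: 112.8
```

Run:
```python
from h import *
st()
plan([((.5475,.0115,.13),down(1.541)),((.549,.0615,.13),down(1.541))])
save('wrist','w3.png',s=1.5)
```

```text
7.3 [0.5483 0.0101 0.1895] [ 3.141 -0.     1.536] [-0.34 -0.77 -1.58] 0.017652964029034855 [-0.03  0.13  1.99  0.    1.02  0.01]
0.0 -0.0 -0.01 0.1 -0.1 5.9  rows~0.9 0.1
0.0 -0.0 0.0 5.0 0.0 0.0  rows~0.8 0.0
```

View pics/w3.png

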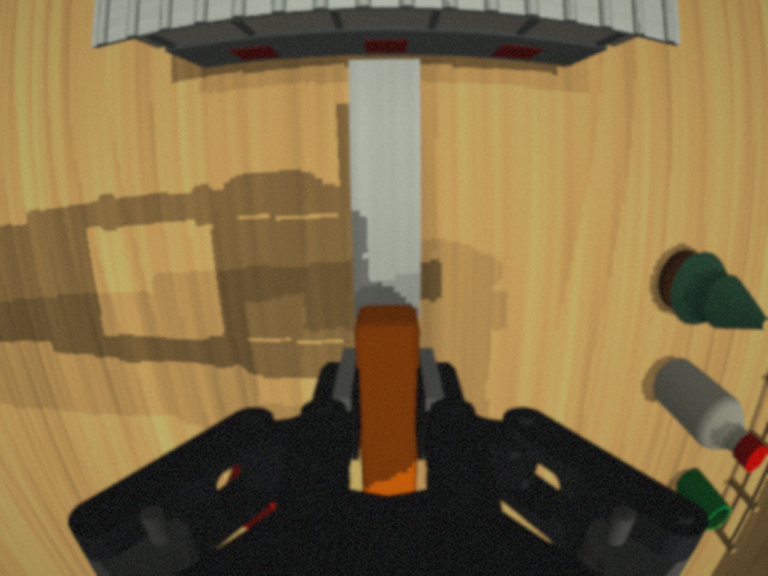

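Run:
```python
from h import *
p,r=pose()
for u,v,z in[(95,46,.104),(678,43,.104),(205,65,0),(572,65,0),(388,65,0)]:
    print(wpix(u/1.5,v/1.5,z,p,r).round(4))
```

```text
[0.436  0.1428 0.104 ]
[0.6684 0.1359 0.104 ]
[0.4432 0.1502 0.    ]
[0.6641 0.1427 0.    ]
[0.553  0.1387 0.    ]
```

Emit:
{"api": "step_arm", "payload": {"rows": "0 0 0 0 -0.1 3 1;0 0 0 0 -0.1 5 1;0 0 0 0 -0.1 6 1;0 0 0 0 -0.1 6 1;0 0 0 0 -0.1 6 1;0 0 0 0 -0.1 6 1;0 0 0 0 -0.1 6 1;0 0 0 0 -0.1 6 1"}}

```text
clock: 8.35
position: [0.5472, 0.0107, 0.1292]
eef_rot: [3.141, -0.0, 1.538]
ft_force: [0.6, -0.2, -1.1]
width: 0.0177
gripper_force: 112.8
```

Run:
```python
from h import *
st()
```

```text
8.35 [0.5472 0.0107 0.1292] [ 3.141 -0.     1.538] [ 0.55 -0.17 -1.05] 0.01770254086221791 [-0.03  0.2   2.03  0.    0.91  0.01]
```

Now insert by 5 cm.

Emit:
{"api": "step_arm", "payload": {"rows": "0 0 0 1 0 0 1;0 0 0 2 0 0 1;0 0 0 3 0 0 1;0 0 0 4 0 0 1;0 0 0 5 0 0 1;0 0 0 5 0 0 1;0 0 0 5 0 0 1;0 0 0 5 0 0 1"}}

```text
clock: 9.35
position: [0.5486, 0.0604, 0.1289]
eef_rot: [-3.142, 0.0, 1.537]
ft_force: [0.4, -1.0, -0.8]
width: 0.0175
gripper_force: 112.8
```

Run:
```python
from h import *
st()
c=np.array([24.4,7.2]) # hinge in tool x,z when blade top at 60 mm
for th in np.arange(.1,1.61,.1):
    co,s=np.cos(th),np.sin(th)
    print('%.1f  %.1f %.1f'%(th,c[0]-c[0]*co+c[1]*s, c[1]-c[0]*s-c[1]*co-.2))
save('wrist','w4.png',s=1.2)
```

```text
9.35 [0.5486 0.0604 0.1289] [-3.142  0.     1.537] [ 0.44 -0.99 -0.78] 0.01746835007111227 [ 0.06  0.21  2.02 -0.    0.91  0.1 ]
0.1  0.8 -2.6
0.2  1.9 -4.9
0.3  3.2 -7.1
0.4  4.7 -9.1
0.5  6.4 -11.0
0.6  8.3 -12.7
0.7  10.4 -14.2
0.8  12.6 -15.5
0.9  14.9 -16.6
1.0  17.3 -17.4
1.1  19.7 -18.0
1.2  22.3 -18.4
1.3  24.8 -18.4
1.4  27.3 -18.3
1.5  29.9 -17.8
1.6  32.3 -17.2
```

View pics/w4.png

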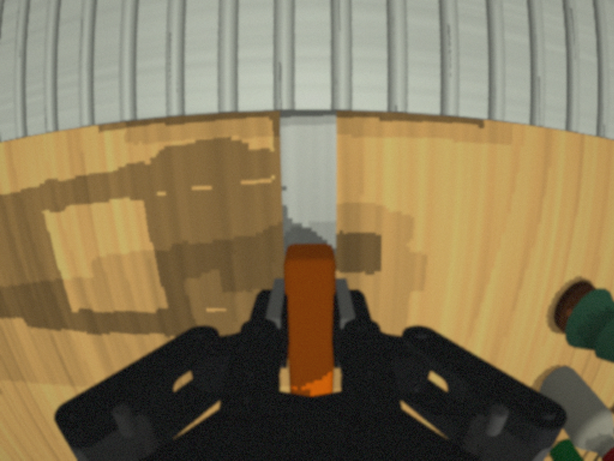

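The blade is in the slot under the roof edge with almost no force. Levering along the hinge arc.

Emit:
{"api": "step_arm", "payload": {"rows": "0 -0.05 0 0.4 0 -1.4 1;0 -0.1 0 0.8 0 -2.6 1;0 -0.2 0 1.9 0 -4.9 1;0 -0.3 0 3.2 0 -7.1 1;0 -0.4 0 4.7 0 -9.1 1;0 -0.5 0 6.4 0 -11 1;0 -0.6 0 8.3 0 -12.7 1;0 -0.6 0 8.3 0 -12.7 1", "squeeze": 120}}

```text
clock: 10.4
position: [0.5519, 0.1454, 0.2558]
eef_rot: [3.141, 0.599, 1.54]
ft_force: [0.3, 0.5, -1.2]
width: 0.0176
gripper_force: 117.9
```

Run:
```python
from h import *
st()
save('scene','s2.png',(200,60,420,260),3)
c=np.array([24.4,7.2])
def f(th): return np.array([c[0]-c[0]*np.cos(th)+c[1]*np.sin(th), c[1]-c[0]*np.sin(th)-c[1]*np.cos(th)-.2])
a0=.6;p0=f(a0);Rm=np.array([[np.cos(a0),np.sin(a0)],[-np.sin(a0),np.cos(a0)]])
for a in np.arange(.7,1.61,.1): print('%.1f'%(a-a0),(Rm@(f(a)-p0)).round(1))
```

```text
10.4 [0.5519 0.1454 0.2558] [3.141 0.599 1.54 ] [ 0.27  0.45 -1.16] 0.01759426594813277 [ 0.46  0.26  1.79 -0.53  1.42  0.66]
0.1 [ 0.8 -2.4]
0.2 [ 1.9 -4.7]
0.3 [ 3.2 -6.9]
0.4 [ 4.7 -8.9]
0.5 [  6.4 -10.8]
0.6 [  8.3 -12.5]
0.7 [ 10.4 -14. ]
0.8 [ 12.6 -15.3]
0.9 [ 14.9 -16.4]
1.0 [ 17.3 -17.2]
```

View pics/s2.png

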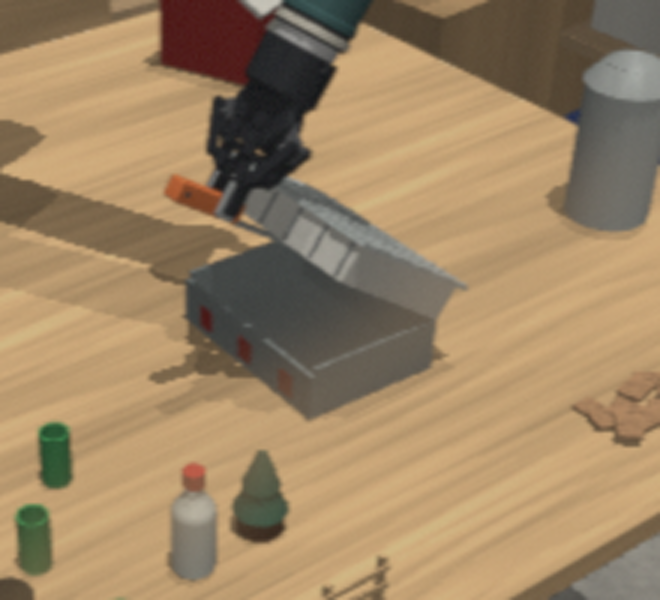

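The roof is open about 0.6 rad and riding on the blade. Continuing.

Emit:
{"api": "step_arm", "payload": {"rows": "0 -0.1 0 0.8 0 -2.4 1;0 -0.2 0 1.9 0 -4.7 1;0 -0.3 0 3.2 0 -6.9 1;0 -0.4 0 4.7 0 -8.9 1;0 -0.5 0 6.4 0 -10.8 1;0 -0.6 0 8.3 0 -12.5 1;0 -0.7 0 10.4 0 -14 1;0 -0.7 0 10.4 0 -14 1"}}

```text
clock: 11.45
position: [0.557, 0.3081, 0.3094]
eef_rot: [-3.124, 1.301, 1.556]
ft_force: [0.2, -0.2, -1.4]
width: 0.0171
gripper_force: 118.1
```

Run:
```python
from h import *
st()
save('scene','s3.png',(200,40,420,240),3)
```

```text
11.45 [0.557  0.3081 0.3094] [-3.124  1.301  1.556] [ 0.21 -0.24 -1.45] 0.017149648054606153 [ 0.76  0.65  1.43 -0.87  2.06  0.8 ]
```

View pics/s3.png

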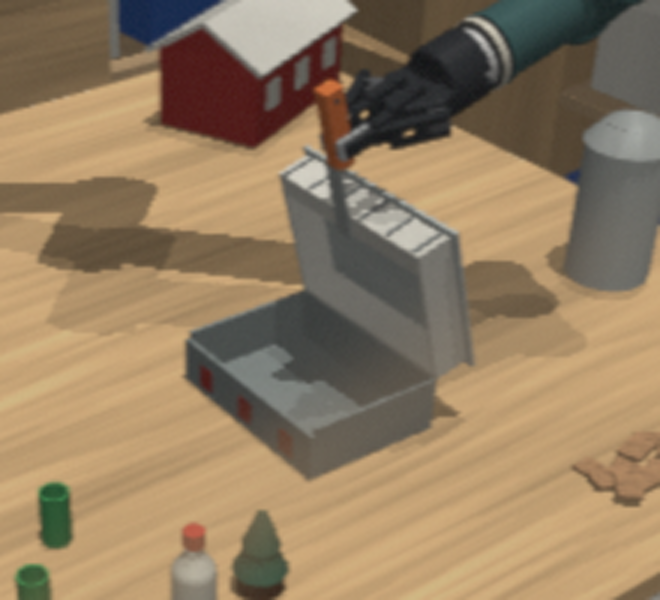

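Emit:
{"api": "step_arm", "payload": {"rows": "0 -0.1 0 0.8 0 -2.4 1;0 -0.2 0 1.9 0 -4.7 1;0 -0.27 0 2.8 0 -6.2 1;0 -0.27 0 2.8 0 -6.2 1;0 -0.27 0 2.8 0 -6.2 1;0 -0.27 0 2.8 0 -6.2 1;0 -0.27 0 2.8 0 -6.2 1;0 -0.27 0 2.8 0 -6.2 1"}}

```text
clock: 12.5
position: [0.5591, 0.3753, 0.303]
eef_rot: [2.693, 1.569, 1.089]
ft_force: [0.6, -1.1, 0.1]
width: 0.0173
gripper_force: 118.0
```

Emit:
{"api": "step_arm", "payload": {"rows": "0 0 0 -2 0 0.3 1;0 0 0 -4 0 0.5 1;0 0 0 -6 0 0.5 1;0 0 0 -9 0 0.5 1;0 0 0 -9 0 0.5 1;0 0 0 -9 0 0.5 1;0 0 0 -9 0 0.5 1;0 0 0 -9 0 0.5 1"}}

```text
clock: 13.5
position: [0.5588, 0.3705, 0.3909]
eef_rot: [-1.095, 1.569, -2.699]
ft_force: [-0.3, -0.3, -1.0]
width: 0.0171
gripper_force: 118.1
```

Run:
```python
from h import *
st()
# roof check by image numerics later; plan path back
P=(.53,.05,.36)
plan([(P,down(1.3)),((.53,-.2,.28),down(.6)),((.5276,-.355,.13),down(.088)),((.5276,-.355,.0795),down(.088))])
```

```text
13.5 [0.5588 0.3705 0.3909] [-1.095  1.569 -2.699] [-0.27 -0.26 -1.04] 0.01710849785542911 [ 0.82  0.74  1.26 -1.12  2.32  0.61]
0.19 1.56 0.19 3.1 -1.8 32.1  rows~5.2 8.5
0.0 0.0 0.7 -24.1 6.8 8.1  rows~4.2 3.7
0.0 0.0 0.51 -8.8 12.6 15.1  rows~3.4 2.7
0.0 0.0 -0.0 0.0 0.0 5.0  rows~0.8 0.0
```

Emit:
{"api": "step_arm", "payload": {"rows": "0.19 1.56 0.19 3.1 -1.8 32.1 1;0.19 1.56 0.19 3.1 -1.8 32.1 1;0.19 1.56 0.19 3.1 -1.8 32.1 1;0.19 1.56 0.19 3.1 -1.8 32.1 1;0.19 1.56 0.19 3.1 -1.8 32.1 1;0.19 1.56 0.19 3.1 -1.8 32.1 1;0.19 1.56 0.19 3.1 -1.8 32.1 1;0.19 1.56 0.19 3.1 -1.8 32.1 1"}}

```text
clock: 14.5
position: [0.5301, 0.05, 0.3616]
eef_rot: [3.132, 0.078, 1.304]
ft_force: [-0.4, -0.6, -1.2]
width: 0.018
gripper_force: 118.0
```

Run:
```python
from h import *
st()
plan([((.53,-.2,.28),down(.6)),((.5276,-.355,.13),down(.088)),((.5276,-.355,.0795),down(.088))])
```

```text
14.5 [0.5301 0.05   0.3616] [3.132 0.078 1.304] [-0.38 -0.56 -1.15] 0.017961262125629016 [ 0.09 -0.03  1.82 -0.08  1.36  0.37]
0.04 0.07 0.7 -23.4 6.5 10.1  rows~4.2 3.8
-0.0 0.0 0.52 -9.0 12.7 15.0  rows~3.5 2.8
-0.0 0.0 -0.0 0.0 -0.0 5.0  rows~0.8 0.0
```

Emit:
{"api": "step_arm", "payload": {"rows": "0.04 0.07 0.7 -23.4 6.5 10 1;0.04 0.07 0.7 -23.4 6.5 10 1;0.04 0.07 0.7 -23.4 6.5 10 1;0.04 0.07 0.7 -23.4 6.5 10 1;0.04 0.07 0.7 -23.4 6.5 10 1;0.04 0.07 0.7 -23.4 6.5 10 1;0.04 0.07 0.7 -23.4 6.5 10 1;0.04 0.07 0.7 -23.4 6.5 10 1"}}

```text
clock: 15.5
position: [0.5311, -0.1986, 0.2823]
eef_rot: [3.14, 0.006, 0.608]
ft_force: [0.3, 1.4, -0.7]
width: 0.0175
gripper_force: 118.0
```

Emit:
{"api": "step_arm", "payload": {"rows": "0 0 0.52 -9 12.7 10 1;0 0 0.52 -9 12.7 10 1;0 0 0.52 -9 12.7 10 1;0 0 0.52 -9 12.7 13 1;0 0 0.52 -9 12.7 15 1;0 0 0.52 -9 12.7 15 1;0 0 0.52 -9 12.7 15 1;0 0 0.52 -9 12.7 15 1"}}

```text
clock: 16.5
position: [0.5293, -0.3564, 0.1342]
eef_rot: [3.135, 0.003, 0.086]
ft_force: [-0.9, -0.8, 0.2]
width: 0.0174
gripper_force: 118.0
```

Run:
```python
from h import *
st()
plan([((.5276,-.355,.0795),down(.088))])
save('wrist','w5.png',s=1.2)
```

```text
16.5 [ 0.5293 -0.3564  0.1342] [3.135e+00 3.000e-03 8.600e-02] [-0.89 -0.77  0.16] 0.017386104059065145 [-0.63  0.34  1.83 -0.01  0.96  0.86]
0.01 0.0 -0.0 -0.1 -0.2 5.5  rows~0.9 0.1
```

View pics/w5.png

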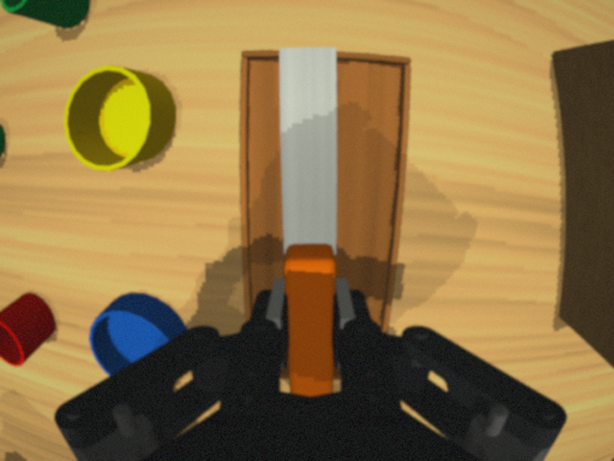

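Emit:
{"api": "step_arm", "payload": {"rows": "0.01 0 0 -0.1 -0.2 3 1;0.01 0 0 -0.1 -0.2 5 1;0.01 0 0 -0.1 -0.2 5.4 1;0.01 0 0 -0.1 -0.2 5.4 1;0.01 0 0 -0.1 -0.2 5.4 0.5;0.01 0 0 -0.1 -0.2 5.4 0.45;0.01 0 0 -0.1 -0.2 5.4 0.45;0.01 0 0 -0.1 -0.2 5.4 0.45"}}

```text
clock: 17.55
position: [0.5266, -0.3547, 0.0782]
eef_rot: [-3.136, 0.005, 0.085]
ft_force: [-0.1, -0.8, 0.4]
width: 0.0468
gripper_force: 0.0
```

Emit:
{"api": "step_arm", "payload": {"rows": "0 0 0 0 0 -4 0.45;0 0 0 0 0 -8 0.45;0 0 0 0 0 -14 0;0 0 0 -5 -9 -16 0;0 0 0 -5 -9 -16 0;0 0 0 -5 -9 -16 0;0 0 0 -5 -9 -16 0;0 0 0 -5 -9 -16 0"}}

```text
clock: 18.55
position: [0.4706, -0.2709, 0.2388]
eef_rot: [-3.136, 0.005, 0.085]
ft_force: [0.4, 0.5, -0.3]
width: 0.0851
gripper_force: 0.0
```

Run:
```python
from h import *
st()
save('wrist','w6.png',s=1)
im=env.get_image("top");cv2.imwrite('pics/t6.png',im[:,:,::-1])
hsv=cv2.cvtColor(im,cv2.COLOR_RGB2HSV)
for n,lo,hi,z in[('a',(105,150,40),(130,255,255),.028),('b',(22,170,90),(34,255,255),.038),('c',(172,150,60),(180,255,255),.048),('d',(55,120,30),(85,255,255),.058)]:
    m=cv2.inRange(hsv,lo,hi);k,l,s,c=cv2.connectedComponentsWithStats(m)
    for i in range(1,k):
        if s[i,4]>40: print(n,s[i,4],c[i].round(1),pix2w("top",c[i][0],c[i][1],z).round(4))
```

```text
18.55 [ 0.4706 -0.2709  0.2388] [-3.136  0.005  0.085] [ 0.43  0.54 -0.27] 0.08509896984001994 [-0.57  0.07  1.95  0.    1.13  0.92]
a 350 [316.8 265.8] [ 0.4454 -0.236   0.028 ]
b 267 [317.6 209. ] [ 0.6003 -0.24    0.038 ]
d 74 [298.4 132.8] [ 0.8135 -0.1865  0.058 ]
d 122 [229.3 155.1] [0.7456 0.0068 0.058 ]
d 73 [297.5 180.3] [ 0.6765 -0.1823  0.058 ]
d 574 [470.3 214.3] [ 0.5879 -0.6558  0.058 ]
d 85 [270.4 211.4] [ 0.5892 -0.1073  0.058 ]
```

View pics/w6.png

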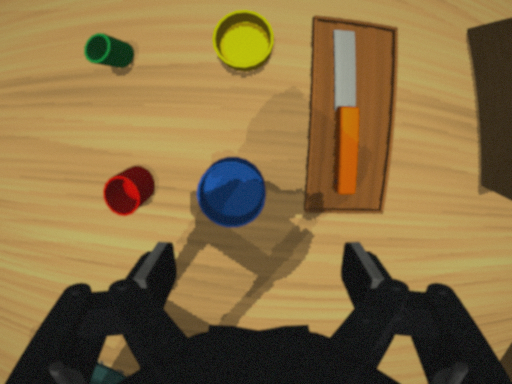

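Run:
```python
from h import *
p,r=pose()
for n,u,v,z in[('a',231.5,191,.028),('a0',232,192,.02),('b',243,41,.038),('c',124,194,.048),('d',98,50,.058),('hend',345,191,.026),('tip',344,31,.007)]:
    print(n,wpix(u,v,z,p,r).round(4))
```

```text
a [ 0.4568 -0.2437  0.028 ]
a0 [ 0.4532 -0.2437  0.02  ]
b [ 0.6001 -0.2446  0.038 ]
c [ 0.4508 -0.1377  0.048 ]
d [ 0.5898 -0.1126  0.058 ]
hend [ 0.466  -0.3582  0.026 ]
tip [ 0.63   -0.3431  0.007 ]
```

Run:
```python
from h import *
plan([((.453,-.242,.14),down(1.57)),((.453,-.242,.080),down(1.57)),((.453,-.242,.080),down(0))])
```

```text
-0.01 0.0 -1.49 -1.4 -3.0 9.9  rows~1.7 8.0
0.0 0.0 0.0 -0.0 -0.0 6.0  rows~1.0 0.0
0.0 0.0 1.57 -0.0 -0.0 -0.0  rows~0.0 8.4
```

Emit:
{"api": "step_arm", "payload": {"rows": "-0.01 0 -1.49 -1.4 -3 9.9 0;-0.01 0 -1.49 -1.4 -3 9.9 0;-0.01 0 -1.49 -1.4 -3 9.9 0;-0.01 0 -1.49 -1.4 -3 9.9 0;-0.01 0 -1.49 -1.4 -3 9.9 0;-0.01 0 -1.49 -1.4 -3 9.9 0;-0.01 0 -1.49 -1.4 -3 9.9 0;-0.01 0 -1.49 -1.4 -3 9.9 0", "squeeze": 25}}

```text
clock: 19.65
position: [0.4533, -0.2414, 0.1399]
eef_rot: [3.141, 0.0, 1.581]
ft_force: [-0.7, -0.4, -1.5]
width: 0.0853
gripper_force: 0.0
```

Emit:
{"api": "step_arm", "payload": {"rows": "0 0 0 0 0 2 0;0 0 0 0 0 4 0;0 0 0 0 0 6 0;0 0 0 0 0 6 0.3;0 0 0 0 0 6 1;0 0 0 0 0 6 1;0 0 0 0 0 6 1;0 0 0 0 0 6 1"}}

```text
clock: 20.65
position: [0.4533, -0.241, 0.0808]
eef_rot: [3.14, 0.001, 1.575]
ft_force: [-0.3, 0.8, -0.5]
width: 0.0688
gripper_force: 28.3
```

Emit:
{"api": "step_arm", "payload": {"rows": "0 0 0 0 0 0 0;0 0 0 0 0 0 0;0 0 0.18 0 0 0 0;0 0 0.36 0 0 0 0;0 0 0.54 0 0 0 0;0 0 0.72 0 0 0 0;0 0 0.9 0 0 0 0;0 0 1.08 0 0 0 0"}}

```text
clock: 21.65
position: [0.4531, -0.2409, 0.0803]
eef_rot: [3.141, -0.0, 0.489]
ft_force: [-0.2, -1.1, 0.5]
width: 0.0851
gripper_force: 0.0
```

Emit:
{"api": "step_arm", "payload": {"rows": "0 0 0.18 0 0 0 0;0 0 0.36 0 0 0 0;0 0 0.49 0 0 0 0;0 0 0.49 0 0 0 0.3;0 0 0.49 0 0 0 1;0 0 0.49 0 0 0 1;0 0 0.49 0 0 0 1;0 0 0.49 0 0 0 1"}}

```text
clock: 22.65
position: [0.4533, -0.241, 0.0807]
eef_rot: [3.141, -0.001, 0.006]
ft_force: [-1.6, 0.9, 5.8]
width: 0.068
gripper_force: 28.5
```

Run:
```python
from h import *
st()
plan([((.453,-.242,.23),down(0)),((.554,.05,.26),down(0)),((.554,.220,.20),down(0)),((.554,.220,.0865),down(0))])
```

```text
22.65 [ 0.4533 -0.241   0.0807] [ 3.141e+00 -1.000e-03  6.000e-03] [-1.55  0.88  5.75] 0.06799135909902485 [-0.54  0.21  2.13 -0.    0.8   1.03]
0.0 -0.0 0.01 -0.0 0.1 -14.9  rows~2.4 0.1
0.0 -0.0 -0.0 10.0 -29.2 -3.0  rows~5.0 0.0
0.0 -0.0 -0.0 -0.1 -17.0 5.9  rows~2.9 0.0
0.0 -0.0 -0.0 -0.0 -0.0 11.4  rows~1.8 0.0
```

Emit:
{"api": "step_arm", "payload": {"rows": "0 0 0 0 0 -5 1;0 0 0 0 0 -10 1;0 0 0 0 0 -15 1;0 0 0 10 -10 -17 1;0 0 0 10 -16 -18 1;0 0 0 10 -22 -18 1;0 0 0 10 -28 -18 1;0 0 0 10 -29 -18 1"}}

```text
clock: 23.65
position: [0.5508, 0.0456, 0.2596]
eef_rot: [3.141, -0.001, 0.005]
ft_force: [1.1, 0.4, -0.6]
width: 0.0681
gripper_force: 29.1
```

Emit:
{"api": "step_arm", "payload": {"rows": "0 0 0 0 -6 0 1;0 0 0 0 -12 0 1;0 0 0 0 -17 0 1;0 0 0 0 -17 3 1;0 0 0 0 -17 6 1;0 0 0 0 -17 6 1;0 0 0 0 -17 6 1;0 0 0 0 -17 6 1"}}

```text
clock: 24.65
position: [0.5511, 0.2136, 0.2016]
eef_rot: [-3.141, -0.004, 0.005]
ft_force: [-0.9, -0.3, 0.3]
width: 0.0683
gripper_force: 29.1
```

Run:
```python
from h import *
st()
plan([((.554,.220,.0875),down(0))])
im=env.get_image("wrist");cv2.imwrite('pics/w7.png',im[:,:,::-1])
```

```text
24.65 [0.5511 0.2136 0.2016] [-3.141 -0.004  0.005] [-0.89 -0.28  0.3 ] 0.06829606941652427 [ 0.33  0.19  1.89 -0.    1.06  1.89]
-0.0 -0.0 0.0 0.3 -0.6 11.4  rows~1.8 0.0
```

Emit:
{"api": "step_arm", "payload": {"rows": "0 0 0 0.3 -0.6 4 1;0 0 0 0.3 -0.6 8 1;0 0 0 0.3 -0.6 10.5 1;0 0 0 0.3 -0.6 11.4 1;0 0 0 0.3 -0.6 11.4 1;0 0 0 0.3 -0.6 11.4 1;0 0 0 0.3 -0.6 11.4 0.1;0 0 0 0.3 -0.6 11.4 0"}}

```text
clock: 25.7
position: [0.5534, 0.2196, 0.0864]
eef_rot: [3.141, -0.002, 0.005]
ft_force: [0.3, 0.8, -0.3]
width: 0.0855
gripper_force: 0.0
```

Run:
```python
from h import *
st()
```

```text
25.7 [0.5534 0.2196 0.0864] [ 3.141e+00 -2.000e-03  5.000e-03] [ 0.3   0.78 -0.33] 0.08547237647508187 [ 0.34  0.34  1.95 -0.    0.85  1.9 ]
```

Emit:
{"api": "step_arm", "payload": {"rows": "0 0 0 0 0 0 0;0 0 0 0 0 0 0;0 0 0 0 0 -4 0;0 0 0 0 0 -8 0;0 0 0 0 0 -13 0;0 0 0 0 0 -18 0;0 0 0 0 0 -18 0;0 0 0 0 0 -18 0"}}

```text
clock: 26.7
position: [0.5526, 0.2195, 0.2656]
eef_rot: [3.141, -0.001, 0.005]
ft_force: [-0.4, 0.3, -0.7]
width: 0.0853
gripper_force: 0.0
```

Run:
```python
from h import *
st();p,r=pose()
im=env.get_image("wrist");cv2.imwrite('pics/w8.png',im[:,:,::-1])
hsv=cv2.cvtColor(im,cv2.COLOR_RGB2HSV);m=cv2.inRange(hsv,(105,150,40),(130,255,255))
k,l,s,c=cv2.connectedComponentsWithStats(m)
for i in range(1,k):
    if s[i,4]>100: print(s[i],c[i],wpix(*c[i],.03,p,r).round(4))
plan([((.55,-.1,.27),down(0.8)),((.602,-.2435,.17),down(1.5)),((.602,-.2435,.085),down(1.5))])
```

```text
26.7 [0.5526 0.2195 0.2656] [ 3.141e+00 -1.000e-03  5.000e-03] [-0.44  0.33 -0.74] 0.08530163213050544 [ 0.34  0.14  1.82 -0.    1.18  1.9 ]
[ 226  141   65   65 3233] [257.89050418 173.51809465] [0.5544 0.2201 0.03  ]
0.0 0.0 -0.79 -0.4 31.9 -0.5  rows~5.1 4.2
-0.0 0.0 -0.7 -6.6 13.8 10.0  rows~2.9 3.7
-0.0 0.0 -0.0 0.0 0.0 8.5  rows~1.4 0.0
```

Run:
```python
from h import *
c=env.camera_params("wrist");K=c["camera_matrix"];T=c["T_tool_cam"]
for u,v,y in[(172,244,-.0427),(345,243,.0427),(275/1.2,281/1.2,-.0105),(345/1.2,281/1.2,.0105)]:
    d=np.array([u-K[0,2],v-K[1,2]]);n=np.linalg.norm(d);a=n/K[0,0]
    ray=T[:3,:3]@np.append(d/n*np.sin(a),np.cos(a));o=T[:3,3];print((100*(o+ray*(y-o[1])/ray[1])).round(2))
```

```text
[ 0.91 -4.27  5.66]
[0.84 4.27 5.9 ]
[ 3.1  -1.05  2.25]
[2.66 1.05 3.17]
```

Emit:
{"api": "step_arm", "payload": {"rows": "0 0 -0.79 -0.4 31.9 0 0;0 0 -0.79 -0.4 31.9 0 0;0 0 -0.79 -0.4 31.9 0 0;0 0 -0.79 -0.4 31.9 0 0;0 0 -0.79 -0.4 31.9 0 0;0 0 -0.79 -0.4 31.9 0 0;0 0 -0.79 -0.4 31.9 0 0;0 0 -0.79 -0.4 31.9 0 0"}}

```text
clock: 27.75
position: [0.5498, -0.0987, 0.2644]
eef_rot: [-3.14, 0.001, 0.795]
ft_force: [-0.3, 0.9, 0.6]
width: 0.0855
gripper_force: 0.0
```

Emit:
{"api": "step_arm", "payload": {"rows": "0 0 -0.7 -6.6 13.8 8 0;0 0 -0.7 -6.6 13.8 8 0;0 0 -0.7 -6.6 13.8 8 0;0 0 -0.7 -6.6 13.8 8 0;0 0 -0.7 -6.6 13.8 8 0;0 0 -0.7 -6.6 13.8 8 0;0 0 -0.7 -6.6 13.8 8 0;0 0 -0.7 -6.6 13.8 8 0"}}

```text
clock: 28.75
position: [0.6031, -0.2427, 0.1868]
eef_rot: [3.14, 0.001, 1.495]
ft_force: [-0.9, 0.7, 0.6]
width: 0.0853
gripper_force: 0.0
```

```bash
cat >> h.py <<'E'
RNG={'a':((105,150,40),(130,255,255)),'b':((22,170,60),(34,255,255)),'c':((172,150,50),(180,255,255)),'d':((50,100,25),(85,255,255))}
def find(n,zt,minA=150):
    p,r=pose();im=env.get_image("wrist");hsv=cv2.cvtColor(im,cv2.COLOR_RGB2HSV)
    m=cv2.inRange(hsv,*RNG[n])
    if n=='c': m|=cv2.inRange(hsv,(0,150,50),(4,255,255))
    k,l,s,c=cv2.connectedComponentsWithStats(m)
    for i in range(1,k):
        if s[i,4]>minA: print(n,s[i],c[i].round(1),wpix(*c[i],zt,p,r).round(4),wpix(*c[i],zt/2,p,r).round(4))
    return im
E
python3 - <<'E'
from h import *
st()
find('b',.038);find('c',.048)
E
```

```text
28.75 [ 0.6031 -0.2427  0.1868] [3.140e+00 1.000e-03 1.495e+00] [-0.92  0.69  0.64] 0.0852899708598823 [-0.42  0.31  1.77 -0.    1.06 -0.35]
b [ 224  160   71   76 4171] [259.1 198.2] [ 0.604  -0.2397  0.038 ] [ 0.6036 -0.2459  0.019 ]
c [  41   66   63   49 2424] [71. 90.] [ 0.4628 -0.1363  0.048 ] [ 0.446  -0.1326  0.024 ]
```

Emit:
{"api": "step_arm", "payload": {"rows": "0 0 0 0 0 3 0;0 0 0 0 0 6 0;0 0 0 0 0 9.3 0;0 0 0 0 0 9.3 0.3;0 0 0 0 0 9.3 1;0 0 0 0 0 9.3 1;0 0 0 0 0 9.3 1;0 0 0 0 0 9.3 1"}}

```text
clock: 29.85
position: [0.6034, -0.2434, 0.094]
eef_rot: [3.139, 0.001, 1.495]
ft_force: [-0.4, -0.5, -1.7]
width: 0.055
gripper_force: 26.5
```

Emit:
{"api": "step_arm", "payload": {"rows": "0 0 0 0 0 0 0;0 0 0 0 0 0 0;0 0 0.18 0 0 0 0;0 0 0.36 0 0 0 0;0 0 0.54 0 0 0 0;0 0 0.72 0 0 0 0;0 0 0.9 0 0 0 0;0 0 1.08 0 0 0 0"}}

```text
clock: 30.85
position: [0.603, -0.2433, 0.0931]
eef_rot: [3.141, -0.0, 0.409]
ft_force: [0.3, 0.2, -0.5]
width: 0.0855
gripper_force: 0.0
```

Emit:
{"api": "step_arm", "payload": {"rows": "0 0 0.18 0 0 0 0;0 0 0.36 0 0 0 0;0 0 0.42 0 0 0 0;0 0 0.42 0 0 0 0.3;0 0 0.42 0 0 0 1;0 0 0.42 0 0 0 1;0 0 0.42 0 0 0 1;0 0 0.42 0 0 0 1"}}

```text
clock: 31.85
position: [0.6033, -0.2434, 0.0936]
eef_rot: [3.141, -0.001, -0.005]
ft_force: [0.8, 0.8, 3.3]
width: 0.0556
gripper_force: 26.7
```

Run:
```python
from h import *
st()
plan([((.60,-.242,.25),down(0)),((.554,.05,.26),down(0)),((.5534,.2196,.20),down(0))])
```

```text
31.85 [ 0.6033 -0.2434  0.0936] [ 3.141e+00 -1.000e-03 -5.000e-03] [0.78 0.76 3.27] 0.05555469762905696 [-0.42  0.41  1.82 -0.    0.9   1.15]
0.0 -0.0 -0.0 -0.3 -0.1 -15.6  rows~2.5 0.0
0.0 -0.0 -0.0 -4.7 -29.2 -1.1  rows~4.7 0.0
0.0 -0.0 -0.0 -0.2 -17.0 6.0  rows~2.9 0.0
```

Emit:
{"api": "step_arm", "payload": {"rows": "0 0 0 0 0 -5 1;0 0 0 0 0 -10 1;0 0 0 0 0 -15.6 1;0 0 0 -2 -6 -16.7 1;0 0 0 -4 -12 -16.7 1;0 0 0 -5 -18 -16.7 1;0 0 0 -5 -24 -16.7 1;0 0 0 -5 -29.3 -16.7 1"}}

```text
clock: 32.85
position: [0.5534, 0.052, 0.2596]
eef_rot: [3.141, -0.001, -0.005]
ft_force: [-0.0, 0.0, -1.0]
width: 0.0556
gripper_force: 27.0
```

Emit:
{"api": "step_arm", "payload": {"rows": "0 0 0 -0.2 -6 0 1;0 0 0 -0.2 -12 0 1;0 0 0 -0.2 -17 0 1;0 0 0 -0.2 -17 3 1;0 0 0 -0.2 -17 6 1;0 0 0 -0.2 -17 6 1;0 0 0 -0.2 -17 6 1;0 0 0 -0.2 -17 6 1"}}

```text
clock: 33.85
position: [0.5543, 0.2201, 0.2017]
eef_rot: [-3.141, -0.004, -0.005]
ft_force: [0.5, -0.4, -0.6]
width: 0.0552
gripper_force: 27.0
```

Run:
```python
from h import *
st()
find('a',.034);find('b',.15)
plan([((.5537,.2197,.135),down(0)),((.5537,.2197,.1055),down(0))])
```

```text
33.85 [0.5543 0.2201 0.2017] [-3.141 -0.004 -0.005] [ 0.48 -0.44 -0.63] 0.05518620670205539 [ 0.34  0.2   1.88 -0.    1.06  1.91]
a [ 219  152   80   52 2422] [258.7 174.9] [0.5715 0.2201 0.034 ] [0.5674 0.2201 0.017 ]
b [  202   188   114   119 10329] [258.2 248.9] [0.5643 0.2206 0.15  ] [0.5249 0.2208 0.075 ]
-0.0 -0.0 -0.01 -0.1 0.0 6.6  rows~1.1 0.1
-0.0 -0.0 0.0 0.0 0.0 3.0  rows~0.5 0.0
```

Emit:
{"api": "step_arm", "payload": {"rows": "0 0 0 -0.1 0 4 1;0 0 0 -0.1 0 6.6 1;0 0 0 -0.1 0 7.6 1;0 0 0 -0.1 0 8.6 1;0 0 0 -0.1 0 9.7 1;0 0 0 -0.1 0 9.7 1;0 0 0 -0.1 0 9.7 1;0 0 0 -0.1 0 9.7 1"}}

```text
clock: 34.95
position: [0.5523, 0.22, 0.103]
eef_rot: [3.141, -0.001, -0.005]
ft_force: [0.3, 0.7, -0.7]
width: 0.0555
gripper_force: 27.7
```

Run:
```python
from h import *
st()
```

```text
34.95 [0.5523 0.22   0.103 ] [ 3.141e+00 -1.000e-03 -5.000e-03] [ 0.26  0.69 -0.71] 0.055519969424875776 [ 0.34  0.31  1.95 -0.    0.88  1.91]
```

Emit:
{"api": "step_arm", "payload": {"rows": "0 0 0 0 0 0 0.3;0 0 0 0 0 0 0;0 0 0 0 0 0 0;0 0 0 0 0 -4 0;0 0 0 0 0 -8 0;0 0 0 0 0 -12 0;0 0 0 0 0 -16 0;0 0 0 0 0 -16 0"}}

```text
clock: 35.95
position: [0.5544, 0.2209, 0.2678]
eef_rot: [-3.139, -0.009, -0.005]
ft_force: [-0.1, -0.2, -0.3]
width: 0.0849
gripper_force: 0.0
```

Run:
```python
from h import *
st()
find('a',.034);im=find('b',.048);cv2.imwrite('pics/w9.png',im[:,:,::-1])
plan([((.5,.02,.26),down(0.8)),((.449,-.134,.18),down(1.5))])
```

```text
35.95 [0.5544 0.2209 0.2678] [-3.139 -0.009 -0.005] [-0.13 -0.19 -0.31] 0.08494705490426592 [ 0.34  0.14  1.82 -0.    1.17  1.91]
a [229 145  63  50 485] [259.7 160.7] [0.5723 0.2202 0.034 ] [0.5692 0.2202 0.017 ]
b [ 232  150   55   57 2378] [259.1 178.6] [0.5551 0.2202 0.048 ] [0.5491 0.2202 0.024 ]
0.0 -0.0 -0.8 -5.1 20.0 0.3  rows~3.3 4.3
0.0 -0.0 -0.7 -14.6 7.1 8.0  rows~2.9 3.7
```

Tub_b's centroid matches tub_a's centre and the z reading agrees with it being seated. Next is tub_c.

Emit:
{"api": "step_arm", "payload": {"rows": "0 0 -0.8 -5.1 20 0 0;0 0 -0.8 -5.1 20 0 0;0 0 -0.8 -5.1 20 0 0;0 0 -0.8 -5.1 20 0 0;0 0 -0.8 -5.1 20 0 0;0 0 -0.8 -5.1 20 0 0;0 0 -0.8 -5.1 20 0 0;0 0 -0.8 -5.1 20 0 0"}}

```text
clock: 37.05
position: [0.5, 0.0208, 0.2624]
eef_rot: [3.141, 0.0, 0.795]
ft_force: [0.1, 0.1, 0.3]
width: 0.0854
gripper_force: 0.0
```

Emit:
{"api": "step_arm", "payload": {"rows": "0 0 -0.7 -14.6 7.1 7 0;0 0 -0.7 -14.6 7.1 7 0;0 0 -0.7 -14.6 7.1 7 0;0 0 -0.7 -14.6 7.1 7 0;0 0 -0.7 -14.6 7.1 7 0;0 0 -0.7 -14.6 7.1 7 0;0 0 -0.7 -14.6 7.1 7 0;0 0 -0.7 -14.6 7.1 7 0"}}

```text
clock: 38.05
position: [0.4491, -0.1331, 0.1933]
eef_rot: [3.14, 0.001, 1.495]
ft_force: [0.0, 0.4, -0.7]
width: 0.0854
gripper_force: 0.0
```

Run:
```python
from h import *
st()
im=find('c',.048);cv2.imwrite('pics/w10.png',im[:,:,::-1])
```

```text
38.05 [ 0.4491 -0.1331  0.1933] [3.140e+00 1.000e-03 1.495e+00] [ 0.02  0.45 -0.73] 0.08542350365273718 [-0.34 -0.03  2.15 -0.    1.02 -0.27]
c [ 231  166   53   61 2464] [257.1 196.9] [ 0.4486 -0.1277  0.048 ] [ 0.4479 -0.1355  0.024 ]
```

Emit:
{"api": "step_arm", "payload": {"rows": "0 0 0 0.1 0 3 0;0 0 0 0.1 0 6 0;0 0 0 0.1 0 8.8 0;0 0 0 0.1 0 8.8 0.3;0 0 0 0.1 0 8.8 1;0 0 0 0.1 0 8.8 1;0 0 0 0.1 0 8.8 1;0 0 0 0.1 0 8.8 1"}}

```text
clock: 39.1
position: [0.4501, -0.1332, 0.1065]
eef_rot: [3.138, 0.001, 1.495]
ft_force: [-0.8, -0.8, 6.8]
width: 0.0419
gripper_force: 25.8
```

Emit:
{"api": "step_arm", "payload": {"rows": "0 0 0 0 0 0 0.2;0 0 0 0 0 0 0;0 0 0.18 0 0 0 0;0 0 0.36 0 0 0 0;0 0 0.54 0 0 0 0;0 0 0.72 0 0 0 0;0 0 0.9 0 0 0 0;0 0 1.08 0 0 0 0"}}

```text
clock: 40.1
position: [0.4484, -0.1326, 0.1046]
eef_rot: [3.141, 0.0, 0.409]
ft_force: [-0.0, -0.2, -0.8]
width: 0.0852
gripper_force: 0.0
```

Emit:
{"api": "step_arm", "payload": {"rows": "0 0 0.18 0 0 0 0;0 0 0.36 0 0 0 0;0 0 0.42 0 0 0 0;0 0 0.42 0 0 0 0.3;0 0 0.42 0 0 0 1;0 0 0.42 0 0 0 1;0 0 0.42 0 0 0 1;0 0 0.42 0 0 0 1"}}

```text
clock: 41.1
position: [0.4489, -0.1327, 0.1051]
eef_rot: [3.141, -0.001, -0.005]
ft_force: [0.1, 0.2, 1.6]
width: 0.0416
gripper_force: 25.5
```

Run:
```python
from h import *
st()
plan([((.4485,-.132,.25),down(0)),((.554,.05,.26),down(0)),((.5537,.2197,.21),down(0))])
```

```text
41.1 [ 0.4489 -0.1327  0.1051] [ 3.141e+00 -1.000e-03 -5.000e-03] [0.07 0.2  1.63] 0.04158154008638685 [-0.34  0.1   2.21 -0.    0.83  1.24]
0.0 -0.0 -0.0 -0.0 -0.1 -14.5  rows~2.3 0.0
0.0 -0.0 -0.0 10.4 -18.2 -1.0  rows~3.4 0.0
0.0 -0.0 -0.0 -0.1 -17.0 5.0  rows~2.8 0.0
```

Emit:
{"api": "step_arm", "payload": {"rows": "0 0 0 0 0 -5 1;0 0 0 0 0 -10 1;0 0 0 0 0 -15.5 1;0 0 0 3 -5 -15.5 1;0 0 0 6 -10 -15.5 1;0 0 0 9 -15 -15.5 1;0 0 0 10.4 -18.3 -15.5 1;0 0 0 10.4 -18.3 -15.5 1"}}

```text
clock: 42.1
position: [0.5541, 0.052, 0.2595]
eef_rot: [3.141, -0.0, -0.001]
ft_force: [-0.1, 0.2, -0.8]
width: 0.0419
gripper_force: 25.7
```

Emit:
{"api": "step_arm", "payload": {"rows": "0 0 0 0 -6 0 1;0 0 0 0 -12 0 1;0 0 0 0 -17 0 1;0 0 0 0 -17 3 1;0 0 0 0 -17 5 1;0 0 0 0 -17 5 1;0 0 0 0 -17 5 1;0 0 0 0 -17 5 1"}}

```text
clock: 43.1
position: [0.5553, 0.2194, 0.2112]
eef_rot: [-3.141, -0.003, -0.006]
ft_force: [0.1, -0.1, -0.3]
width: 0.0415
gripper_force: 25.8
```

Run:
```python
from h import *
st()
plan([((.5537,.2199,.12),down(0))])
```

```text
43.1 [0.5553 0.2194 0.2112] [-3.141e+00 -3.000e-03 -6.000e-03] [ 0.08 -0.07 -0.3 ] 0.04145274779180864 [ 0.33  0.19  1.87 -0.    1.08  1.91]
-0.0 -0.0 -0.01 -0.2 -0.0 9.1  rows~1.5 0.1
```

Emit:
{"api": "step_arm", "payload": {"rows": "0 0 0 -0.1 0 3 1;0 0 0 -0.1 0 5 1;0 0 0 -0.1 0 6.5 1;0 0 0 -0.1 0 8 1;0 0 0 -0.1 0 9.2 1;0 0 0 -0.1 0 9.2 1;0 0 0 -0.1 0 9.2 1;0 0 0 -0.1 0 9.2 1"}}

```text
clock: 44.1
position: [0.5541, 0.22, 0.119]
eef_rot: [3.141, -0.002, -0.005]
ft_force: [-1.9, -1.5, 5.1]
width: 0.0416
gripper_force: 28.8
```

Run:
```python
from h import *
st()
```

```text
44.1 [0.5541 0.22   0.119 ] [ 3.141e+00 -2.000e-03 -5.000e-03] [-1.92 -1.48  5.09] 0.04161187354000051 [ 0.34  0.29  1.94 -0.    0.91  1.91]
```

Emit:
{"api": "step_arm", "payload": {"rows": "0 0 0 0 0 -0.1 0.3;0 0 0 0 0 -0.1 0;0 0 0 0 0 -0.1 0;0 0 0 0 0 -4 0;0 0 0 0 0 -8 0;0 0 0 0 0 -12 0;0 0 0 0 0 -15 0;0 0 0 0 0 -15 0"}}

```text
clock: 45.1
position: [0.5551, 0.2205, 0.2713]
eef_rot: [-3.14, -0.007, -0.005]
ft_force: [-0.1, 0.3, -0.2]
width: 0.0853
gripper_force: 0.0
```

Run:
```python
from h import *
st()
find('b',.048);im=find('c',.062);cv2.imwrite('pics/w11.png',im[:,:,::-1])
plan([((.56,.05,.27),down(0.7)),((.5905,-.11,.20),down(1.4))])
```

```text
45.1 [0.5551 0.2205 0.2713] [-3.14  -0.007 -0.005] [-0.15  0.3  -0.18] 0.08533382640744862 [ 0.34  0.14  1.82 -0.    1.18  1.91]
b [233 151  54  55 638] [258.7 173.7] [0.5611 0.2207 0.048 ] [0.5555 0.2208 0.024 ]
c [ 239  158   41   43 1368] [258.8 179.4] [0.5573 0.22   0.062 ] [0.5495 0.22   0.031 ]
0.0 -0.0 -0.7 0.8 17.0 -0.3  rows~2.7 3.7
0.0 0.0 -0.7 -7.9 14.2 7.1  rows~2.8 3.7
```

Emit:
{"api": "step_arm", "payload": {"rows": "0 0 -0.7 0.8 17 0 0;0 0 -0.7 0.8 17 0 0;0 0 -0.7 0.8 17 0 0;0 0 -0.7 0.8 17 0 0;0 0 -0.7 0.8 17 0 0;0 0 -0.7 0.8 17 0 0;0 0 -0.7 0.8 17 0 0;0 0 -0.7 0.8 17 0 0"}}

```text
clock: 46.2
position: [0.5605, 0.0505, 0.2678]
eef_rot: [3.141, -0.0, 0.695]
ft_force: [-0.2, 0.5, -0.5]
width: 0.0853
gripper_force: 0.0
```

Emit:
{"api": "step_arm", "payload": {"rows": "0 0 -0.7 -7.9 14.2 6.8 0;0 0 -0.7 -7.9 14.2 6.8 0;0 0 -0.7 -7.9 14.2 6.8 0;0 0 -0.7 -7.9 14.2 6.8 0;0 0 -0.7 -7.9 14.2 6.8 0;0 0 -0.7 -7.9 14.2 6.8 0;0 0 -0.7 -7.9 14.2 6.8 0;0 0 -0.7 -7.9 14.2 6.8 0"}}

```text
clock: 47.2
position: [0.5911, -0.1092, 0.2006]
eef_rot: [3.14, 0.001, 1.395]
ft_force: [0.6, -1.1, 0.7]
width: 0.0855
gripper_force: 0.0
```

Run:
```python
from h import *
st()
im=find('d',.058);cv2.imwrite('pics/w12.png',im[:,:,::-1])
```

```text
47.2 [ 0.5911 -0.1092  0.2006] [3.140e+00 1.000e-03 1.395e+00] [ 0.64 -1.14  0.71] 0.08553686515638811 [-0.22  0.21  1.87 -0.    1.06 -0.05]
d [ 394   17   65   49 1562] [421.8  38.8] [0.7398 0.0011 0.058 ] [0.7584 0.0061 0.029 ]
d [ 242  171   38   51 1456] [260.3 197. ] [ 0.5935 -0.1034  0.058 ] [ 0.5922 -0.1127  0.029 ]
d [ 456  209   46   41 1093] [479.2 228.5] [ 0.7988 -0.1739  0.058 ] [ 0.8254 -0.1928  0.029 ]
d [345 229  44  42 543] [367.3 245.1] [ 0.6748 -0.1614  0.058 ] [ 0.6845 -0.1786  0.029 ]
```

Emit:
{"api": "step_arm", "payload": {"rows": "0 0 0 0 0.1 3 0;0 0 0 0 0.1 6 0;0 0 0 0 0.1 8.3 0.3;0 0 0 0 0.1 8.3 0.4;0 0 0 0 0.1 8.3 1;0 0 0 0 0.1 8.3 1;0 0 0 0 0.1 8.3 1;0 0 0 0 0.1 8.3 1"}}

```text
clock: 48.25
position: [0.593, -0.1103, 0.1186]
eef_rot: [3.138, 0.001, 1.395]
ft_force: [-0.3, 0.4, 4.6]
width: 0.0287
gripper_force: 25.1
```

Emit:
{"api": "step_arm", "payload": {"rows": "0 0 0 0 0 0 0.4;0 0 0 0 0 0 0.3;0 0 0.18 0 0 0 0.3;0 0 0.36 0 0 0 0.3;0 0 0.54 0 0 0 0.3;0 0 0.72 0 0 0 0.3;0 0 0.9 0 0 0 0.3;0 0 1.08 0 0 0 0.3"}}

```text
clock: 49.25
position: [0.5916, -0.11, 0.1166]
eef_rot: [3.141, 0.0, 0.309]
ft_force: [-0.4, -0.2, -0.3]
width: 0.06
gripper_force: 0.0
```

Emit:
{"api": "step_arm", "payload": {"rows": "0 0 0.18 0 0 0 0.3;0 0 0.31 0 0 0 0.3;0 0 0.31 0 0 0 0.3;0 0 0.31 0 0 0 0.4;0 0 0.31 0 0 0 1;0 0 0.31 0 0 0 1;0 0 0.31 0 0 0 1;0 0 0.31 0 0 0 1"}}

```text
clock: 50.25
position: [0.592, -0.1101, 0.1172]
eef_rot: [3.141, -0.001, 0.005]
ft_force: [0.7, 0.4, 1.2]
width: 0.028
gripper_force: 24.7
```

Run:
```python
from h import *
st()
plan([((.592,-.109,.27),down(0)),((.554,.05,.27),down(0)),((.554,.2199,.23),down(0))])
```

```text
50.25 [ 0.592  -0.1101  0.1172] [ 3.141e+00 -1.000e-03  5.000e-03] [0.68 0.37 1.16] 0.027993554004910926 [-0.23  0.31  1.92 -0.    0.91  1.34]
0.0 -0.0 0.01 0.0 -0.1 -15.3  rows~2.4 0.1
0.0 -0.0 -0.0 -3.9 -15.9 0.0  rows~2.6 0.0
0.0 -0.0 -0.0 -0.0 -17.0 4.0  rows~2.8 0.0
```

Emit:
{"api": "step_arm", "payload": {"rows": "0 0 0 0 0 -5 1;0 0 0 0 0 -10 1;0 0 0 0 0 -15.3 1;0 0 0 -2 -5 -15.3 1;0 0 0 -3.9 -10 -15.3 1;0 0 0 -3.9 -16 -15.3 1;0 0 0 -3.9 -16 -15.3 1;0 0 0 -3.9 -16 -15.3 1"}}

```text
clock: 51.25
position: [0.5519, 0.0498, 0.2698]
eef_rot: [3.14, -0.001, 0.006]
ft_force: [-0.5, 0.2, -0.2]
width: 0.0282
gripper_force: 24.9
```

Emit:
{"api": "step_arm", "payload": {"rows": "0 0 0 0 -6 0 1;0 0 0 0 -12 0 1;0 0 0 0 -17 0 1;0 0 0 0 -17 3 1;0 0 0 0 -17 4 1;0 0 0 0 -17 4 1;0 0 0 0 -17 4 1;0 0 0 0 -17 4 1"}}

```text
clock: 52.25
position: [0.552, 0.2193, 0.2311]
eef_rot: [-3.142, -0.003, 0.004]
ft_force: [-0.7, 0.7, -0.0]
width: 0.0276
gripper_force: 25.0
```

Run:
```python
from h import *
st()
plan([((.5542,.220,.1355),down(0))])
```

```text
52.25 [0.552  0.2193 0.2311] [-3.142e+00 -3.000e-03  4.000e-03] [-0.68  0.72 -0.05] 0.027622497746151792 [ 0.34  0.17  1.86 -0.    1.11  1.9 ]
-0.0 -0.0 0.0 0.2 -0.1 9.6  rows~1.5 0.0
```

Emit:
{"api": "step_arm", "payload": {"rows": "0 0 0 0.2 -0.1 3 1;0 0 0 0.2 -0.1 5 1;0 0 0 0.2 -0.1 6.5 1;0 0 0 0.2 -0.1 8 1;0 0 0 0.2 -0.1 9.5 1;0 0 0 0.2 -0.1 9.5 1;0 0 0 0.2 -0.1 9.5 1;0 0 0 0.2 -0.1 9.5 1"}}

```text
clock: 53.25
position: [0.5532, 0.2207, 0.1346]
eef_rot: [3.141, -0.001, 0.005]
ft_force: [0.5, 0.3, -0.1]
width: 0.0278
gripper_force: 24.7
```

Run:
```python
from h import *
st()
```

```text
53.25 [0.5532 0.2207 0.1346] [ 3.141e+00 -1.000e-03  5.000e-03] [ 0.45  0.31 -0.08] 0.02780553769987717 [ 0.34  0.27  1.93 -0.    0.94  1.9 ]
```

Emit:
{"api": "step_arm", "payload": {"rows": "0 0 0 0 0 0 0.5;0 0 0 0 0 0 0.3;0 0 0 0 0 0 0.3;0 0 0 0 0 -4 0.3;0 0 0 0 0 -8 0.3;0 0 0 0 0 -12 0.5;0 0 0 0 0 -16 1;0 0 0 0 0 -16 1"}}

```text
clock: 54.25
position: [0.5552, 0.2216, 0.2998]
eef_rot: [-3.139, -0.009, 0.005]
ft_force: [0.2, 0.3, 0.1]
width: 0.0068
gripper_force: 0.0
```

Run:
```python
from h import *
st()
a=env.get_image("wrist")[:,:,::-1];b=env.get_image("scene")[:,:,::-1]
w=cv2.resize(a[90:290,150:370],(396,360));s=cv2.resize(b[40:240,200,None] if 0 else b[40:240,180:400],(396,360))
cv2.imwrite('pics/m1.png',np.hstack([w,s]))
```

```text
54.25 [0.5552 0.2216 0.2998] [-3.139 -0.009  0.005] [0.24 0.29 0.06] 0.0068206352619436545 [ 0.34  0.12  1.79 -0.    1.23  1.9 ]
```

View pics/m1.png

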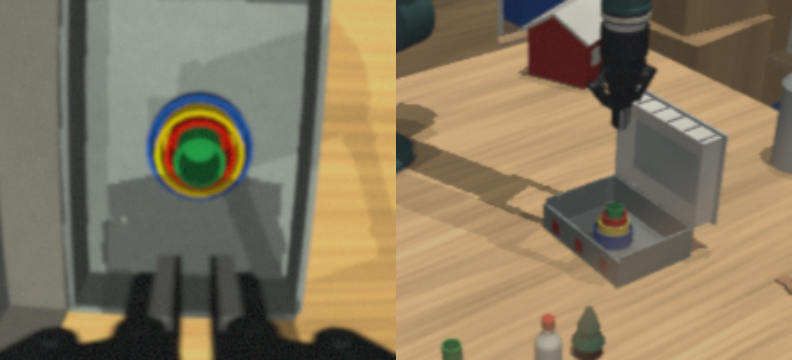

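The tubs sit concentrically (blue, yellow, red, green) on the floor and the roof stands upright. Next I go over and behind the roof with the fingers shut.

Run:
```python
from h import *
plan([((.556,.24,.36),down(0.3)),((.558,.43,.36),down(.3)),((.558,.43,.27),down(0.3))])
```

```text
0.0 -0.0 -0.29 0.3 -1.9 -6.5  rows~1.1 1.6
0.0 -0.0 -0.0 5.7 -18.1 -0.0  rows~3.0 0.0
0.0 -0.0 -0.0 0.0 -0.0 9.0  rows~1.4 0.0
```

Emit:
{"api": "step_arm", "payload": {"rows": "0 0 -0.1 0 0 -5 1;0 0 -0.2 0.3 -2 -6.5 1;0 0 -0.29 0.3 -8 -6.5 1;0 0 -0.29 0.3 -14 -6.5 1;0 0 -0.29 0.3 -20.8 -6.5 1;0 0 -0.29 0.3 -20.8 -6.5 1;0 0 -0.29 0.3 -20.8 -6.5 1;0 0 -0.29 0.3 -20.8 -6.5 1"}}

```text
clock: 55.35
position: [0.5551, 0.4273, 0.3588]
eef_rot: [3.14, 0.001, 0.294]
ft_force: [-0.2, -0.8, -0.6]
width: -0.0002
gripper_force: 0.0
```

Emit:
{"api": "step_arm", "payload": {"rows": "0 0 0 0 0 3 1;0 0 0 0 0 6 1;0 0 0 0 0 8.8 1;0 0 0 0 0 8.8 1;0 0 0 0 0 8.8 1;0 0 0 0 0 8.8 1;0 0 0 0 0 8.8 1;0 0 0 0 0 8.8 1"}}

```text
clock: 56.35
position: [0.5553, 0.4291, 0.2726]
eef_rot: [3.141, -0.002, 0.295]
ft_force: [-1.1, -0.1, 0.3]
width: 0.0003
gripper_force: 0.0
```

Run:
```python
from h import *
st();p,r=pose()
for y,z in[(.38,.276),(.341,.278),(.305,.280),(.268,.276),(.234,.262),(.204,.240),(.181,.212),(.171,.193),(.165,.182),(.165,.179)]:
    print((r.inv().apply(np.array([.556,y,z])-p)*100).round(1))
```

```text
56.35 [0.5553 0.4291 0.2726] [ 3.141e+00 -2.000e-03  2.950e-01] [-1.06 -0.11  0.27] 0.00026732726165400205 [ 0.62  0.33  1.58 -0.    1.23  1.9 ]
[-1.4  4.7 -0.3]
[-2.5  8.4 -0.5]
[-3.5 11.9 -0.7]
[-4.6 15.4 -0.3]
[-5.6 18.7  1.1]
[-6.5 21.6  3.3]
[-7.2 23.8  6.1]
[-7.5 24.7  8. ]
[-7.6 25.3  9.1]
[-7.6 25.3  9.4]
```

Emit:
{"api": "step_arm", "payload": {"rows": "0 0 0 -1.4 4.7 -0.3 1;0 0 0 -2 6.5 -0.4 1;0 0 0 -2.5 8.4 -0.5 1;0 0 0 -3 10.1 -0.6 1;0 0 0 -3.5 11.9 -0.7 1;0 0 0 -4.1 13.7 -0.6 1;0 0 0 -4.6 15.4 -0.3 1;0 0 0 -4.6 15.4 -0.3 1"}}

```text
clock: 57.35
position: [0.5558, 0.2662, 0.2742]
eef_rot: [3.14, 0.001, 0.293]
ft_force: [-0.2, 0.6, 0.3]
width: -0.0002
gripper_force: 0.0
```

Run:
```python
from h import *
st();im=env.get_image("scene");cv2.imwrite('pics/s9.png',im[:,:,::-1])
p,r=pose()
for y,z in[(.25,.27),(.234,.262),(.218,.252),(.204,.240),(.192,.226),(.181,.212),(.171,.193),(.165,.182),(.165,.179)]:
    print((r.inv().apply(np.array([.556,y,z])-p)*100).round(1))
```

```text
57.35 [0.5558 0.2662 0.2742] [3.14e+00 1.00e-03 2.93e-01] [-0.22  0.61  0.32] -0.00015891977837783835 [ 0.41  0.17  1.77 -0.    1.2   1.69]
[-0.5  1.6  0.4]
[-0.9  3.2  1.3]
[-1.4  4.7  2.3]
[-1.8  6.   3.5]
[-2.2  7.2  4.9]
[-2.5  8.2  6.3]
[-2.8  9.2  8.2]
[-2.9  9.8  9.3]
[-2.9  9.8  9.6]
```

Emit:
{"api": "step_arm", "payload": {"rows": "0 0 0 -0.5 1.6 0.4 1;0 0 0 -0.9 3.2 1.3 1;0 0 0 -1.4 4.7 2.3 1;0 0 0 -1.8 6 3.5 1;0 0 0 -2.2 7.2 4.9 1;0 0 0 -2.5 8.2 6.3 1;0 0 0 -2.8 9.2 8 1;0 0 0 -2.8 9.2 8 1"}}

```text
clock: 58.4
position: [0.5546, 0.1707, 0.1924]
eef_rot: [3.141, 0.004, 0.294]
ft_force: [0.3, -0.2, -1.0]
width: 0.0002
gripper_force: 0.0
```

Run:
```python
from h import *
st()
```

```text
58.4 [0.5546 0.1707 0.1924] [3.141 0.004 0.294] [ 0.34 -0.2  -0.98] 0.00017901873995417516 [ 0.26  0.18  1.92 -0.    1.04  1.53]
```

Emit:
{"api": "step_arm", "payload": {"rows": "0 0 0 -0.2 0.6 0.3 1;0 0 0 -0.2 0.6 0.6 1;0 0 0 -0.2 0.6 0.9 1;0 0 0 -0.2 0.6 1.2 1;0 0 0 -0.2 0.6 1.3 1;0 0 0 -0.2 0.6 1.4 1;0 0 0 -0.2 0.6 1.4 1;0 0 0 -0.2 0.6 1.4 1"}}

```text
clock: 59.4
position: [0.5557, 0.1657, 0.1808]
eef_rot: [3.141, -0.001, 0.295]
ft_force: [0.4, -1.1, -0.3]
width: -0.0
gripper_force: 0.0
```

Emit:
{"api": "step_arm", "payload": {"rows": "0 0 0 0 0 0.2 1;0 0 0 0 0 0.3 1;0 0 0 0 0 0.4 1;0 0 0 0 0 0.5 1;0 0 0 0 0 0.5 1;0 0 0 0 0 0.5 1;0 0 0 0 0 0.5 1;0 0 0 0 0 0.5 1"}}

```text
clock: 60.4
position: [0.5558, 0.1655, 0.1766]
eef_rot: [3.141, -0.001, 0.295]
ft_force: [-2.4, -1.6, 5.6]
width: -0.0001
gripper_force: 2.6
```

Run:
```python
from h import *
st();im=env.get_image("wrist");cv2.imwrite('pics/w13.png',im[:,:,::-1])
```

```text
60.4 [0.5558 0.1655 0.1766] [ 3.141e+00 -1.000e-03  2.950e-01] [-2.36 -1.57  5.59] -0.0001190713379732548 [ 0.25  0.2   1.93 -0.    1.01  1.52]
```

Emit:
{"api": "step_arm", "payload": {"rows": "0 0 0 0 0 0.2 1;0 0 0 0 0 0.3 1;0 0 0 0 0 0.4 1;0 0 0 0 0 0.4 1;0 0 0 0 0 0.4 1;0 0 0 0 0 0.4 1;0 0 0 0 0 0.4 1;0 0 0 0 0 0.4 1"}}

```text
clock: 61.45
position: [0.5559, 0.1655, 0.1764]
eef_rot: [3.14, -0.001, 0.295]
ft_force: [-10.2, -3.2, 24.8]
width: -0.0001
gripper_force: 12.5
```

Emit:
{"api": "step_arm", "payload": {"rows": "0 0 0 0 0 -0.5 1;0 0 0 0 0 -2 1;0 0 0 0 0 -5 1;0 0 0 -3 6 -8 1;0 0 0 -6 12 -12 1;0 0 0 -9 18 -12 1;0 0 0 -12 24 -12 1;0 0 0 -12 30 -12 1"}}

```text
clock: 62.45
position: [0.5236, -0.13, 0.2926]
eef_rot: [3.14, -0.002, 0.295]
ft_force: [1.3, 0.5, 0.2]
width: -0.0
gripper_force: 0.0
```

Run:
```python
from h import *
st()
b=env.get_image("scene")[:,:,::-1];t=env.get_image("top")[:,:,::-1]
s=cv2.resize(b[100:300,80:380],(540,360));u=cv2.resize(t[150:290,90:390],(540,252))
cv2.imwrite('pics/f.png',np.vstack([s,u])[:600])
```

```text
62.45 [ 0.5236 -0.13    0.2926] [ 3.14e+00 -2.00e-03  2.95e-01] [1.28 0.49 0.17] -2.977790482002691e-06 [-0.29  0.01  1.91 -0.    1.22  0.99]
```

View pics/f.png

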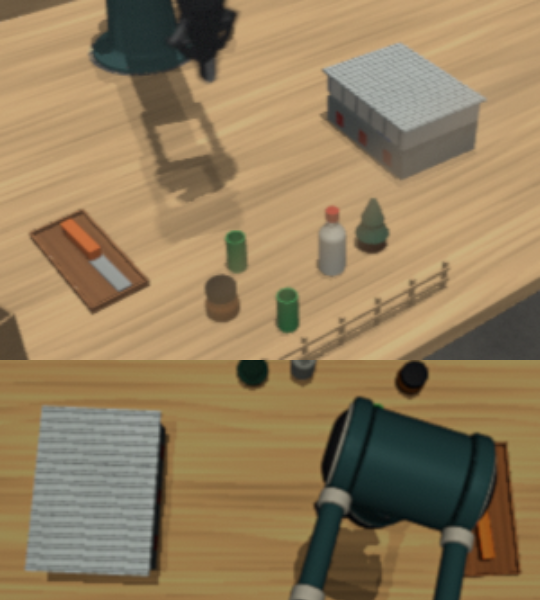

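The roof is shut: 25 N on it gave no further travel. The scraper lies in the tray and the bystanders are where they were. I'll let the arm settle, then hand in.

Emit:
{"api": "step_arm", "payload": {"rows": "0 0 0 0 0 0 1;0 0 0 0 0 0 1;0 0 0 0 0 0 1;0 0 0 0 0 0 1;0 0 0 0 0 0 1;0 0 0 0 0 0 1;0 0 0 0 0 0 1;0 0 0 0 0 0 1"}}

```text
clock: 63.55
position: [0.5244, -0.1285, 0.2916]
eef_rot: [3.141, -0.001, 0.295]
ft_force: [-0.2, 0.6, -0.1]
width: -0.0008
gripper_force: 0.0
```

```bash
python3 -c "
from station import env
print(env.hand_in())"
```

```text
the job is handed in; nothing more can be done
None
```

I handed the job in at about 64 s (no verdict came back): I levered the roof up with the scraper, nested all four tubs on the hen house floor, pressed the roof shut over them, laid the scraper flat in its tray, and left the glue bottle, paint jar and toy tree untouched.

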